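Turn the module full circle, then hold the reference source level over it

ROBOT

A 6-joint arm with a two-finger parallel gripper is mounted at the origin on the work surface. World frame = base frame: x ahead of the robot, y to its left, z up, the work surface at z = 0. Lengths are in m, angles in rad, forces in N, time in s.
With the tool pointing down it reaches from about 0.275 to 0.825 m from the base axis. Payload 5.2 kg.
Tool frame: the origin (TCP) lies midway between the tips of the shut fingers; the grasp point (between the pads) lies 19 mm behind it; z points along the fingers, y is the direction in which the jaws open and shut (so a half turn about z gives the same grasp; the last joint's range is limited). The gripper opens to 93 mm and grips with 3 to 60 N. Pads are 15 mm wide; open, the fingers measure 128 mm over their backs; the gripper's body (75 mm by 188 mm) begins 65 mm behind the grasp point.
Start: joints at [-0.203, 0.259, 1.535, -0, 1.348, -0.203], TCP at [0.55, 0, 0.219] pointing down, gripper open.
Joint ranges: [-3.14, 3.14], [-0.91, 2.08], [0.19, 2.58], [-1.22, 4.36], [0.22, 2.71], [-3.12, 3.12]. Speed limits (rad/s): [2.57, 2.57, 3.14, 3.14, 3.14, 3.14].

INTERFACE

Orientations are given as a unit quaternion [w, x, y, z].
In Python, from rig import status, read_camera, job gives the robot as it stands. The module is installed in compiled form; this text tells all that it offers.
- The arm moves only by the tool move_arm, never from a script. Its argument "deltas" is one flat list of numbers, 6 for each row, row after row: the shift along the tool's x, y, z in m, then the turn, a rotation vector about the tool's x, y, z in degrees. In form: [dx, dy, dz, rx, ry, rz, dx, dy, dz, rx, ry, rz, ...]. A call has exactly 10 rows; each row shifts and turns the pose as measured when the row begins, along the tool's axes as they then stand; what a row does not reach is not made up. A row lasts 1/10 s, in which the tool goes at most 50 mm and 8.59 degrees, less where a joint would pass 70% of its speed; a pose out of reach is approached as far as the arm can. A call is refused whole if a number of a shift passes 0.05 or a number of a turn 8.59, either way. A call with a gripper value outside its range is refused whole. "jaw" is the closure in counts, from 0 (fully open) to 255 (shut), set as the call begins (left out, the last holds). The fingers move at their own pace and stop on an object; "grip_force" is the grip in N (left out, the last holds). Time passes only in rows, so rows that do not move let the fingers close, or fill a call up. It gives the time, the measured TCP pose, the force and the opening at its end, in the units of the state.
- status.sense(): the state, without advancing time (a new reading comes with each control period).
- read_camera(name): name is "scene" or "side" or "wrist"; returns a dict with "color" (420x560x3 uint8, red, green, blue), "K" (3x3 intrinsics, pixels), "k1" (the pictures are not rectified: a ray, as slopes to the right and down, at radius r is drawn at 1 + k1 r^2 times it, then the intrinsics apply), "rvec" (rotation vector, rad) and "tvec" (3), from world to camera coordinates, as OpenCV has them; the wrist camera has in their place "tool_from_camera" (4x4, takes a point from camera to tool coordinates, whose origin is the TCP and whose axes are the flange's). Camera axes: x right, y down, z forward; pixel columns grow to the right and rows downward; lengths in m; the calibration is good to about 2 mm. A picture is of the moment at which its call begins: read the wrist's pose just before it. There is no depth.
- job.job_done(): hands the job in, once; it reports no verdict.
The state is a dict: "time": time; "joint_pos": joint angles; "dq": joint speeds; "joint_torque": joint torques, N m; "tool_pos": TCP position; "tcp_rot": TCP orientation; "force": force on the tool from outside, world axes, zero at the start; "wrist_torque": the same for the moment, N m; "finger_gap": finger opening in m.
Only numpy, scipy, OpenCV 4.12 (cv2) and the standard library are available. Lean on these libraries where they do the work, as an engineer would, in place of code of your own. Each camera call takes 0.05 s, during which the arm holds its last target.

TASK

Give the plastic turntable that carries the metal module one full turn, either way round, by its upright handle peg, so that the peg comes back to the pointer where it started and the receive antenna has seen the module from every side. Then draw the reference source, the wand with the thick square handle, out of its slanting stand, turn it level, and finish still holding it there, motionless and level, with the tip of its white rod over the middle of the turntable, about a hand's breadth (10 cm) above the module and touching nothing but your gripper. Leave the slim round probe in its own stand, do not knock the source against the turntable, and leave everything else on the bench where it is.

Things in the scene. Friction and masses are not known exactly. Their poses are not given: they have to be found in the camera images.
- turntable: Turntable; origin on the bench at the middle of its fixed round base (156 mm). White platter: 200 mm disc, top 42 mm above the bench, turning about the vertical axis here. A metal module, 64 x 46 mm, is clamped on its middle, top 68 mm above the bench. A small pointer block (top 42 mm) is fixed just outside the rim, 113 mm out along this body's x axis.
- platter (a joint): Turn of the platter in rad, positive anticlockwise seen from above; 0 at the start, when the peg stands at the pointer; plus or minus 6.28 is one full turn. No stops; light bearing friction (about 1 N at the peg), it stays where it is left.
- turntable_axis (a point): Point on the turntable's vertical axis at the height of the platter's top, 42 mm above the bench.
- peg_mid (a point): Middle of the upright black handle peg that stands on the platter 78 mm from the axis: a round sleeve 17 mm in diameter that spins freely on its pin, from 48 to 84 mm above the bench; this point is 66 mm above the bench. There is 25 mm or more of free room round it.
- source: Reference source, thick-handled wand, loose, about 170 g: square black handle 30 x 30 x 104 mm, then a white rod, 18 mm diameter, 95 mm long, round tip. Origin mid-handle; x from handle to tip, y and z square to the handle's sides. In its stand the rod is in the sleeve, handle up towards the robot, leaning about 45 degrees (droops a few), y level. Balance point 11 mm from the origin to the tip.
- source_tip (a point): Tip of the source's rod, on its axis, 147 mm from the handle's middle.
- stand_source: Fixed stand of the source; origin on the bench. Foot 130 x 84 x 12 mm; grey sleeve, 33 mm outer, 22 mm inner diameter (37 mm at the mouth), 80 mm long, at 45 degrees: from its mouth, above the origin, it slopes down along this body's +x. The rod has 2 mm play all round, the handle's end rests on the mouth; draw the source out along the sleeve by 100 mm or more before turning it.
- stand_source_mouth (a point): Centre of that sleeve's mouth, 110 mm above the bench.
- stand_probe: Fixed stand, the same as the other, that holds the slim probe; origin on the bench, same axes. The two stands are 100 mm or more apart and may be either way round.
- probe: Slim field probe, loose, 70 g, leave it alone: round black handle of 18 mm diameter, 88 mm long with a 30 mm collar. Origin in the middle of the handle, x towards its tip.
- screwdriver: Screwdriver, 170 mm long, 26 mm thick round green handle, lying along its x axis; leave alone. Origin under its middle.
- spanner: Flat steel spanner, 150 mm long, 8 mm thick, lying along its x axis; leave alone.
- bottle: White plastic bottle, 56 mm diameter, 150 mm tall, upright; leave alone. Origin under its middle.
- adapter: Small brass coaxial adapter standing upright, 23 mm diameter, 34 mm tall; leave alone. Origin under its middle.
- attenuator: Small steel attenuator with cooling ribs standing upright, 26 mm diameter, 52 mm tall; leave alone. Origin under its middle.
- multimeter: Hand-held multimeter lying on its back, 150 x 78 x 40 mm; leave alone. Origin under its middle.
- parts_tray: Grey plastic parts tray, 120 x 90 x 35 mm, empty; leave alone. Origin under its middle.
Mind the look-alikes: they are no part of the job. Leave any yellow look-alike of the stand_probe alone.

How it is judged:
By the outcome, as a careful person would: the job done as asked, in the order asked, and still so for the second after the job is handed in, while the arm keeps its last pose, push and grip.
It also fails if it takes over 66 s, if anything falls off the work surface, if the arm or the gripper's body presses on something with over 40 N, if the wrist force passes 120 N, or if a joint passes its speed limit or range.

## Working session

There is one attempt and no reset: what is moved stays moved. The work goes in short steps, Python scripts to look and compute and a tool call to move; the robot and the scene stay as the last step left them, time stands still between calls to the robot, and variables do not carry over. Pictures are saved under pics/ and viewed, and the job is handed in when it is done.

Besides the shell and the picture viewer there is one more tool, called after "Call:" in YAML: its name, and indented under it one key for each argument. move_arm: Moves the arm, as the interface text tells. Its arguments: {"type":"object","properties":{"deltas":{"type":"array","items":{"type":"number"}},"jaw":{"type":"number"},"grip_force":{"type":"number"}},"required":["deltas"]}

```bash
mkdir -p pics
cat > h.py <<'E'
import numpy as np, cv2
from rig import status, read_camera, job
from scipy.spatial.transform import Rotation as R
def snap(name,fn):
    s=status.sense(); c=read_camera(name); cv2.imwrite('pics/'+fn,c['color'][:,:,::-1]); 
    c['s']=s; np.save('pics/'+fn+'.npy',c,allow_pickle=True); return c
def pose(s):
    q=s['tcp_rot']; return R.from_quat([q[1],q[2],q[3],q[0]]).as_matrix(), np.array(s['tool_pos'])
def cam(c):
    if 'rvec' in c and c['rvec'] is not None:
        Rm=R.from_rotvec(np.ravel(c['rvec'])).as_matrix(); return Rm.T, -Rm.T@np.ravel(c['tvec'])
    T=np.array(c['tool_from_camera']); A,p=pose(c['s']); return A@T[:3,:3], A@T[:3,3]+p
def ray(c,u,v):
    K=np.array(c['K']); x=np.array([(u-K[0,2])/K[0,0],(v-K[1,2])/K[1,1]]); y=x.copy()
    for _ in range(50): y=x/(1+c['k1']*(y@y))
    Rw,o=cam(c); d=Rw@np.array([y[0],y[1],1]); return o,d/np.linalg.norm(d)
def onz(c,u,v,z):
    o,d=ray(c,u,v); return o+d*(z-o[2])/d[2]
def tri(rs):
    A=np.zeros((3,3));b=np.zeros(3)
    for o,d in rs:
        P=np.eye(3)-np.outer(d,d);A+=P;b+=P@o
    x=np.linalg.solve(A,b); return x,[np.linalg.norm((np.eye(3)-np.outer(d,d))@(x-o)) for o,d in rs]
def proj(c,p):
    Rw,o=cam(c); q=Rw.T@(np.array(p)-o); y=q[:2]/q[2]; y=y*(1+c['k1']*(y@y)); K=np.array(c['K']); return [K[0,0]*y[0]+K[0,2],K[1,1]*y[1]+K[1,2]]
def load(fn): return np.load('pics/'+fn+'.npy',allow_pickle=True).item()
E
python3 - <<'E'
from h import *
for n in ['scene','side','wrist']:
    c=snap(n,n+'1.png'); print(n,c.keys(),cam(c)[1].round(3),c['K'][0],c['k1'])
print(status.sense())
E
```

```text
scene dict_keys(['color', 'K', 'k1', 'rvec', 'tvec', 's']) [1.1   0.648 0.7  ] [387.1478676    0.         273.40357379] 0.006813198294584664
side dict_keys(['color', 'K', 'k1', 'rvec', 'tvec', 's']) [0.472 0.805 1.141] [441.93450178   0.         280.5896434 ] -0.041865501684304605
wrist dict_keys(['color', 'K', 'k1', 'tool_from_camera', 's']) [0.55  0.077 0.383] [319.09153667   0.         277.93169214] 0.011727001586651834
{'time': 0.15, 'joint_pos': array([-2.02784745e-01,  2.59162062e-01,  1.53580097e+00, -2.94499652e-05,
        1.34800666e+00, -2.02759317e-01]), 'dq': array([ 6.21362159e-04, -2.54853391e-03, -3.19154719e-03,  1.84869464e-05,
        1.45405706e-03,  2.17677028e-05]), 'joint_torque': array([ 1.84710952e-03, -4.37643743e+01, -2.84233278e+01,  7.19930883e-02,
        3.80130450e-02, -3.72983607e-06]), 'tool_pos': array([5.49590208e-01, 1.05367232e-04, 2.18028301e-01]), 'tcp_rot': array([-5.67025455e-04,  7.07113296e-01,  7.07099931e-01, -3.90824882e-04]), 'force': array([ 0.93448622,  0.09144391, -0.39722513]), 'wrist_torque': array([ 0.052022  , -0.02982308, -0.04741577]), 'finger_gap': 0.0927281275124861}
```

View pics/scene1.png

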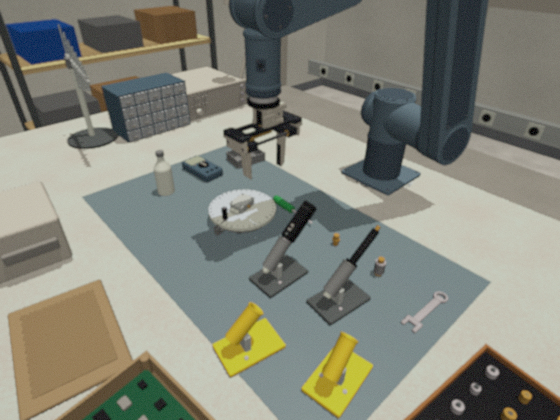

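View pics/side1.png

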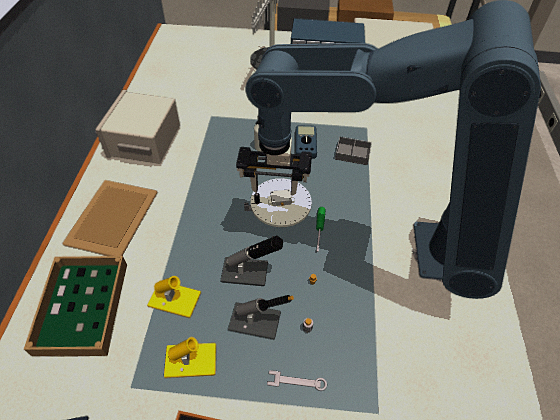

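View pics/wrist1.png

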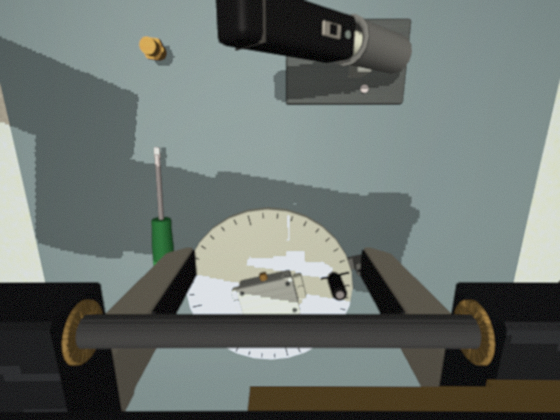

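Run:
```python
from h import *
a=load('scene1.png')['color'][170:320,190:400,::-1]; b=load('side1.png')['color'][165:345,190:340,::-1]
cv2.imwrite('pics/a.png',cv2.resize(a,None,fx=3.8,fy=3.8,interpolation=2)); cv2.imwrite('pics/b.png',cv2.resize(b,None,fx=3.3,fy=3.3,interpolation=2))
w=load('wrist1.png'); 
cv2.imwrite('pics/w.png',cv2.resize(w['color'][0:370,140:440,::-1],None,fx=1.6,fy=1.6,interpolation=2))
# platter mask
for n in['wrist1.png','side1.png','scene1.png']:
    c=load(n); im=c['color'].astype(int); m=((im.min(2)>120)).astype(np.uint8)
    nl,l,st,ce=cv2.connectedComponentsWithStats(m)
    for i in range(1,nl):
        if st[i,4]>800: print(n,st[i],ce[i].round(1))
```

```text
wrist1.png [    0     0   560   311 84240] [352.3 118.7]
wrist1.png [   0   87  153  224 9330] [ 46.7 229.7]
wrist1.png [  178   209   200   105 14002] [270.5 267.8]
wrist1.png [  128   347   291    63 12424] [258.1 373.8]
side1.png [ 355   18   78   30 1301] [389.7  29.9]
side1.png [    0    24   543   396 56607] [241.8 279.9]
side1.png [  291    90   168   189 13214] [402.3 167.8]
side1.png [ 251  178   61   47 1821] [281.8 201.9]
scene1.png [  70   10  176   85 3624] [185.8  64.3]
scene1.png [     0     21    560    399 109977] [294.7 254.8]
```

View pics/a.png

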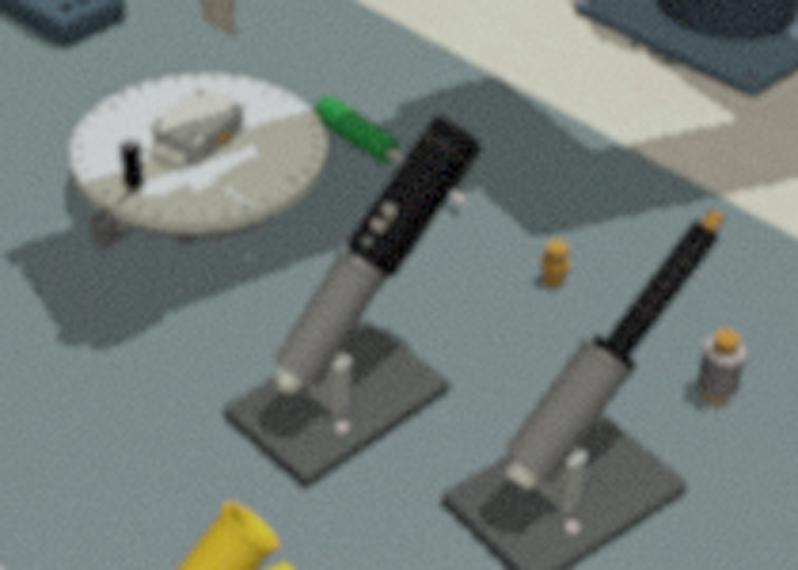

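View pics/b.png

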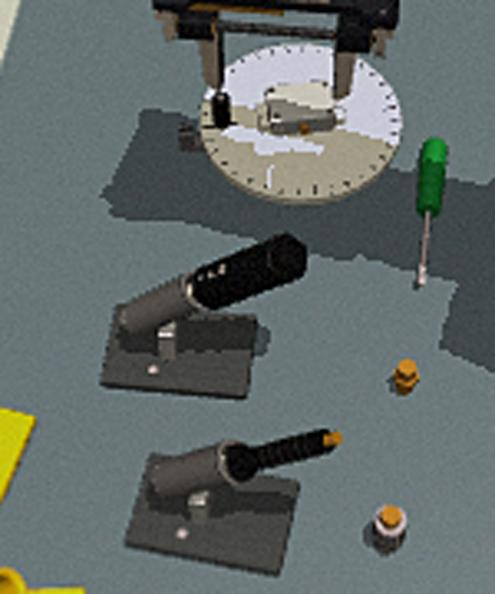

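View pics/w.png

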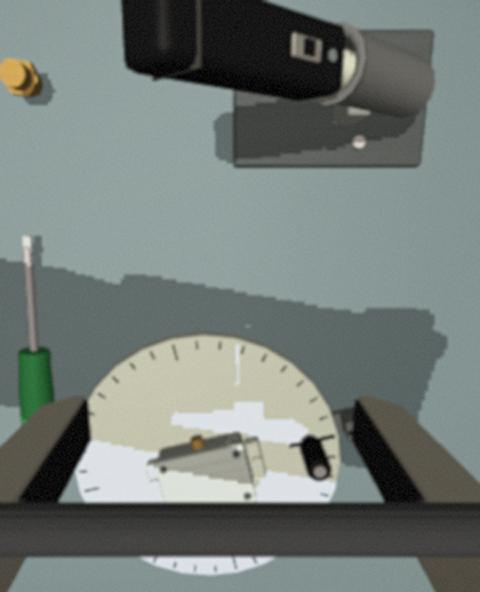

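Run:
```python
from h import *
from scipy.optimize import least_squares
def fit(c,m,lim):
    m=cv2.morphologyEx(m,cv2.MORPH_CLOSE,np.ones((3,3)))
    ct,_=cv2.findContours(m,0,1); ct=np.concatenate([k[:,0] for k in ct])
    P=np.array([onz(c,u,v,0.042)[:2] for u,v in ct])
    f=lambda p:np.hypot(P[:,0]-p[0],P[:,1]-p[1])-0.1
    r=least_squares(f,lim,loss='cauchy',f_scale=0.0015); e=f(r.x); print(r.x.round(4),(abs(e)<.003).sum(),len(e))
    r=least_squares(lambda p:np.hypot(P[:,0]-p[0],P[:,1]-p[1])-p[2],list(r.x)+[.1],loss='cauchy',f_scale=0.0015);print(r.x.round(4))
c=load('wrist1.png'); im=c['color'].astype(int); m=(im.min(2)>120).astype(np.uint8)
m[:200]=0;m[365:]=0;m[:,:176]=0;m[:,358:]=0
fit(c,m,[.55,.0])
c=load('side1.png'); im=c['color'].astype(int); m=((im[:,:,0]>im[:,:,2]-8)&(im.min(2)>110)).astype(np.uint8)
m[:160]=0;m[232:]=0;m[:,:240]=0;m[:,316:]=0
fit(c,m,[.55,.0])
c=load('scene1.png'); im=c['color'].astype(int); m=((im[:,:,0]>im[:,:,2]-8)&(im.min(2)>110)).astype(np.uint8)
m[:185]=0;m[235:]=0;m[:,:200]=0;m[:,278:]=0
fit(c,m,[.55,.0])
w=load('wrist1.png');s=load('side1.png');sc=load('scene1.png')
W=lambda x,y:(140+x/1.6,y/1.6); S=lambda x,y:(190+x/3.3,165+y/3.3); C=lambda x,y:(190+x/3.8,170+y/3.8)
# peg top z .084
print('peg top',onz(w,*W(319,472),.084),onz(s,*S(220,95),.084),onz(sc,*C(130,147),.084))
print('pointer',onz(w,*W(347,420),.042),onz(s,*S(186,127),.042),onz(sc,*C(107,220),.042))
print('handle top end', tri([ray(s,*S(289,257)),ray(sc,*C(457,138))]))
print('handle bottom end', tri([ray(s,*S(193,291)),ray(sc,*C(372,256)),ray(w,*W(345,65))]))
print('sleeve low', tri([ray(s,*S(125,318)),ray(sc,*C(289,373))]))
print('foot corners src',[onz(c,*p,.012).round(3) for c,p in[(w,W(432,30)),(w,W(234,165)),(w,W(420,165)),(s,S(100,384)),(s,S(247,397)),(sc,C(306,484)),(sc,C(448,387)),(sc,C(225,411))]])
print('probe foot',[onz(c,*p,.012).round(3) for c,p in[(s,S(126,545)),(s,S(280,573)),(s,S(299,483)),(sc,C(443,497)),(sc,C(685,487))]])
print('probe end', tri([ray(s,*S(333,438)),ray(sc,*C(712,220))]),'probe mouth',tri([ray(s,*S(235,460)),ray(sc,*C(605,350))]))
print('adapter',onz(s,*S(405,365),.034),'screwdr end',onz(w,*W(33,350),.013),onz(w,*W(28,238),.005))
```

```text
[ 0.5389 -0.1174] 233 852
[ 0.5386 -0.1208  0.1031]
[ 0.5275 -0.0205] 34 300
[ 0.5289 -0.0745  0.0557]
[ 0.5403 -0.1123] 114 160
[ 0.5403 -0.112   0.101 ]
peg top [ 0.61465949 -0.09872727  0.084     ] [ 0.61606327 -0.10122111  0.084     ] [ 0.61437545 -0.09324564  0.084     ]
pointer [ 0.64179271 -0.08095813  0.042     ] [ 0.64946456 -0.09252597  0.042     ] [ 0.64814491 -0.07982966  0.042     ]
handle top end (array([0.52629158, 0.14239215, 0.17478507]), [np.float64(0.0011144408614423367), np.float64(0.0011144408614424642)])
handle bottom end (array([0.60447933, 0.14088234, 0.11703605]), [np.float64(0.0033492745069169036), np.float64(0.0068298099310243315), np.float64(0.007079017011760167)])
sleeve low (array([0.6676847 , 0.14386018, 0.06313062]), [np.float64(0.0003801932656280568), np.float64(0.00038019326562807723)])
foot corners src [array([0.685, 0.177, 0.012]), array([0.559, 0.096, 0.012]), array([0.687, 0.096, 0.012]), array([0.687, 0.182, 0.012]), array([0.557, 0.181, 0.012]), array([0.689, 0.184, 0.012]), array([0.563, 0.184, 0.012]), array([0.687, 0.103, 0.012])]
probe foot [array([0.64 , 0.327, 0.012]), array([0.512, 0.338, 0.012]), array([0.504, 0.258, 0.012]), array([0.634, 0.247, 0.012]), array([0.517, 0.34 , 0.012])]
probe end (array([0.47823769, 0.30016731, 0.17662702]), [np.float64(0.001014222235437713), np.float64(0.001014222235437491)]) probe mouth (array([0.5526343 , 0.29221341, 0.11362709]), [np.float64(0.0004585713701348505), np.float64(0.00045857137013485447)])
adapter [0.42244666 0.14720614 0.034     ] screwdr end [ 0.40771402 -0.03672554  0.013     ] [0.40972866 0.04605844 0.005     ]
```

Call:
move_arm:
  deltas: [-0.02, 0, -0.005, 0, 0, 0, -0.02, 0, -0.005, 0, 0, 0, -0.02, 0, -0.005, 0, 0, 0, -0.02, 0, -0.005, 0, 0, 0, -0.02, 0, -0.005, 0, 0, 0, -0.02, 0, -0.005, 0, 0, 0, 0, 0, 0, 0, 0, 0, 0, 0, 0, 0, 0, 0, 0, 0, 0, 0, 0, 0, 0, 0, 0, 0, 0, 0]
  jaw: 0

```text
time: 1.15
tool_pos: [0.5474, -0.121, 0.2447]
tcp_rot: [-0.005, 0.706, 0.708, -0.002]
force: [0.2, -0.1, -0.5]
finger_gap: 0.093
```

Run:
```python
from h import *
for n in ['scene','side','wrist']: c=snap(n,n+'2.png')
print(c['s']['tool_pos'],pose(c['s'])[0].round(3),cam(c))
cv2.imwrite('pics/w.png',cv2.resize(c['color'][:300,100:460,::-1],None,fx=2,fy=2,interpolation=2))
```

```text
[ 0.54747241 -0.12098612  0.24487224] [[-0.003  1.    -0.009]
 [ 1.     0.003  0.004]
 [ 0.004 -0.009 -1.   ]] (array([[ 0.99995869,  0.00508039, -0.00753741],
       [ 0.00283031, -0.96202647, -0.27294148],
       [-0.00863783,  0.27290887, -0.96200111]]), array([ 0.54936705, -0.04448428,  0.41046571]))
```

View pics/w.png

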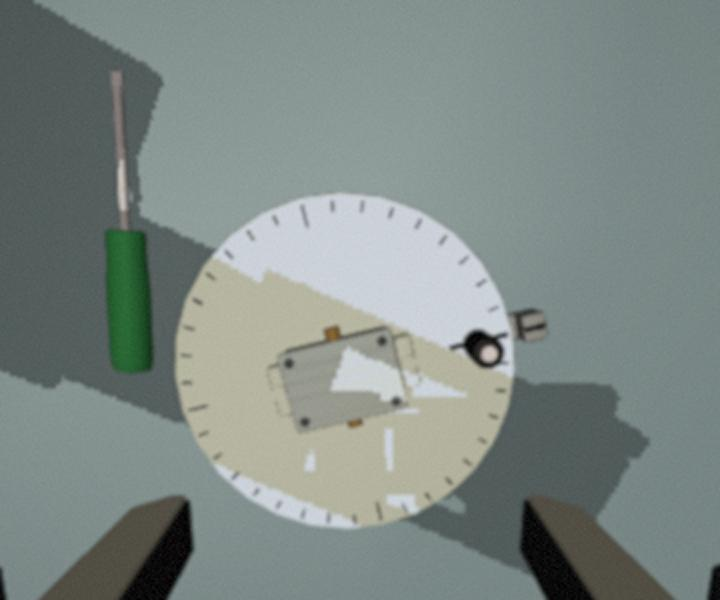

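View pics/side2.png

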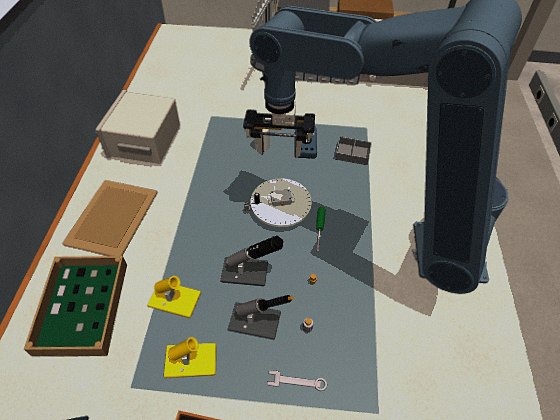

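Run:
```python
from h import *
from scipy.optimize import least_squares
c=load('wrist2.png'); im=c['color'].astype(int); m=((im[:,:,0]>im[:,:,2]-30)&(im.min(2)>125)).astype(np.uint8)
m[:90]=0;m[268:]=0;m[:,:180]=0;m[:,364:]=0
m=cv2.morphologyEx(m,cv2.MORPH_OPEN,np.ones((5,5)))
ct,_=cv2.findContours(m,0,1); ct=max(ct,key=len)[:,0]
P=np.array([onz(c,u,v,0.042)[:2] for u,v in ct])
r=least_squares(lambda p:np.hypot(P[:,0]-p[0],P[:,1]-p[1])-p[2],[.54,-.12,.1],loss='cauchy',f_scale=0.0015);print(r.x.round(4),len(P))
W=lambda x,y:(100+x/2,y/2)
pt=onz(c,*W(488,353),.084);pm=onz(c,*W(483,347),.066);po=onz(c,*W(534,326),.042)
print(pt,pm,po)
for p in(pt,pm,po): d=p[:2]-r.x[:2]; print(np.hypot(*d),np.degrees(np.arctan2(d[1],d[0])))
s=load('side2.png');b=s['color'][225:345,205:340,::-1]
cv2.imwrite('pics/b.png',cv2.resize(b,None,fx=5,fy=5,interpolation=2))
print([np.round(onz(c,u,v,z),3) for c,u,v,z in [(s,308,140,.03),(s,352,150,.03),(load('scene2.png'),163,188,.0)]])
```

```text
[ 0.54   -0.1104  0.0995] 934
[ 0.61459693 -0.09784825  0.084     ] [ 0.6153015  -0.09753515  0.066     ] [ 0.64832229 -0.08906096  0.042     ]
0.07565632979788658 9.583368097492619
0.07640343392010182 9.726927580111923
0.11041609212838209 11.166227109386494
[array([ 0.468, -0.43 ,  0.03 ]), array([ 0.306, -0.395,  0.03 ]), array([ 0.631, -0.431,  0.   ])]
```

View pics/b.png

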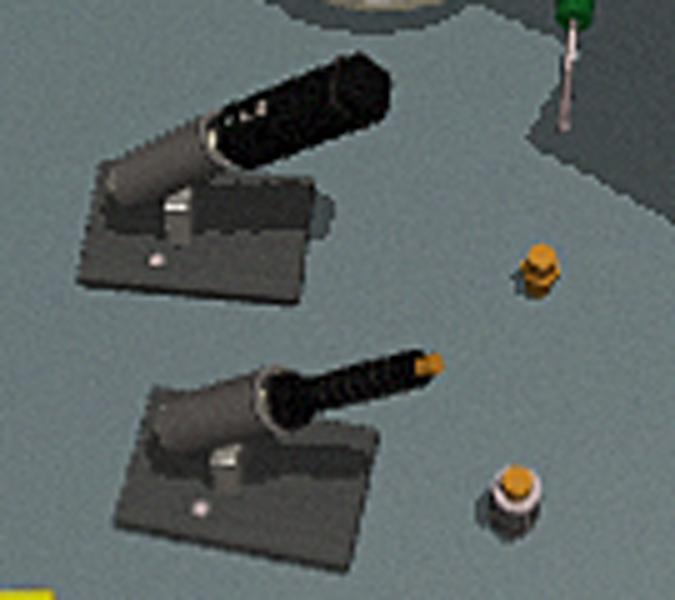

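Call:
move_arm:
  deltas: [0.004, 0.011, 0.02, -0.5, -0.2, 0, 0.004, 0.011, 0.02, 0, 0, 0, 0.004, 0.011, 0.02, 0, 0, 0, 0.004, 0.011, 0.02, 0, 0, 0, 0.004, 0.012, 0.02, 0, 0, 0, 0.004, 0.012, 0.02, 0, 0, 0, 0, 0, 0.02, 0, 0, 0, 0, 0, 0, 0, 0, 0, 0, 0, 0, 0, 0, 0, 0, 0, 0, 0, 0, 0]
  jaw: 150
  grip_force: 8

```text
time: 2.3
tool_pos: [0.6197, -0.0924, 0.1027]
tcp_rot: [0.002, 0.704, 0.71, 0.001]
force: [-0.3, -0.8, 0.5]
finger_gap: 0.0385
```

Run:
```python
from h import *
c=snap('wrist','wrist3.png'); snap('side','side3.png')
print(pose(c['s']))
```

```text
(array([[-0.00778035,  0.99995927,  0.00457405],
       [ 0.99996878,  0.00778657, -0.00134317],
       [-0.00137874,  0.00456346, -0.99998864]]), array([ 0.61974907, -0.09235633,  0.10272025]))
```

View pics/wrist3.png

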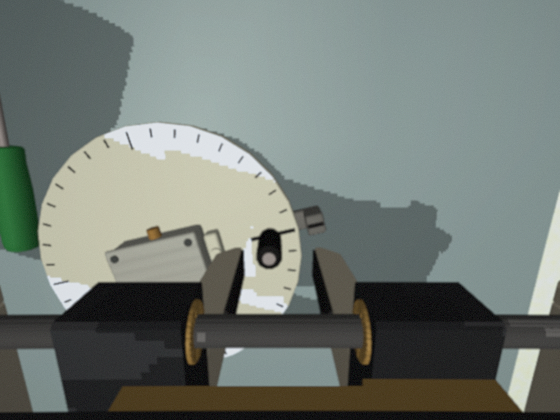

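Run:
```python
from h import *
c=load('wrist3.png'); print(onz(c,269,259,.084),onz(c,315,219,.042))
A,p=pose(c['s'])
for z in (.08,.066,.05): print(proj(c,[.6155,-.0965,z]))
print([proj(c,p+A@np.array([0,y,0])) for y in(-.019,0,.019)])
```

```text
[ 0.61497076 -0.09827647  0.084     ] [ 0.64815541 -0.08490075  0.042     ]
[np.float64(269.96935719018853), np.float64(253.81248879960526)]
[np.float64(270.36039211570284), np.float64(245.52930299839727)]
[np.float64(270.75160408458703), np.float64(237.24034374579404)]
[[np.float64(243.07809816838665), np.float64(263.2357543344338)], [np.float64(276.7405964383009), np.float64(263.2215436138642)], [np.float64(310.39897594884116), np.float64(263.22044740105974)]]
```

Call:
move_arm:
  deltas: [-0.003, -0.003, 0, 0.2, 0, 0, -0.002, -0.002, 0, 0, 0, 0, 0, 0, 0, 0, 0, 0, 0, 0, 0.016, 0, 0, 0, 0, 0, 0.016, 0, 0, 0, 0, 0, 0.016, 0, 0, 0, 0, 0, 0, 0, 0, 0, 0, 0, 0, 0, 0, 0, 0, 0, 0, 0, 0, 0, 0, 0, 0, 0, 0, 0]

```text
time: 3.4
tool_pos: [0.6181, -0.1009, 0.0611]
tcp_rot: [0.007, 0.705, 0.709, 0.003]
force: [0.7, -0.0, 1.2]
finger_gap: 0.0384
```

Run:
```python
from h import *
s=status.sense();print(pose(s),s['force'])
```

```text
(array([[-0.00544984,  0.99990208,  0.01288877],
       [ 0.99996871,  0.0055232 , -0.00566354],
       [-0.00573417,  0.0128575 , -0.9999009 ]]), array([ 0.61810866, -0.10085827,  0.06112341])) [ 0.73422901 -0.03757644  1.20491345]
```

```bash
cat >> h.py <<'E'
RD=np.array([[0,1,0],[1,0,0],[0,0,-1.]])
def need(p,Rt=RD):
    s=status.sense();A,o=pose(s)
    print('d',(A.T@(np.array(p)-o)).round(4),'rot',np.degrees(R.from_matrix(A.T@Rt).as_rotvec()).round(2),'F',np.round(s['force'],1),'pos',o.round(4),'gap',round(s['finger_gap'],4),'t',s['time'])
E
python3 -c "
from h import *
need([.6153,-.0975,.054])"
```

```text
d [ 0.0034 -0.0029  0.0071] rot [0.74 0.33 0.31] F [ 0.7 -0.   1.2] pos [ 0.6181 -0.1009  0.0611] gap 0.0384 t 3.4
```

Call:
move_arm:
  deltas: [0.0017, -0.0015, 0.0035, 0.4, 0.2, 0.3, 0.0017, -0.0015, 0.0035, 0.4, 0.2, 0, 0, 0, 0, 0, 0, 0, 0, 0, 0, 0, 0, 0, 0, 0, 0, 0, 0, 0, 0, 0, 0, 0, 0, 0, 0, 0, 0, 0, 0, 0, 0, 0, 0, 0, 0, 0, 0, 0, 0, 0, 0, 0, 0, 0, 0, 0, 0, 0]

```text
time: 4.4
tool_pos: [0.6159, -0.0974, 0.0553]
tcp_rot: [-0.0, 0.707, 0.707, 0.0]
force: [-0.7, -0.1, -0.3]
finger_gap: 0.0386
```

```bash
python3 -c "
from h import *
need([.6153,-.0975,.054])
c=snap('wrist','wrist4.png')"
```

```text
d [-0.0001 -0.0006  0.0013] rot [ 0.02 -0.05  0.  ] F [-0.7 -0.1 -0.3] pos [ 0.6159 -0.0974  0.0553] gap 0.0386 t 4.4
```

View pics/wrist4.png

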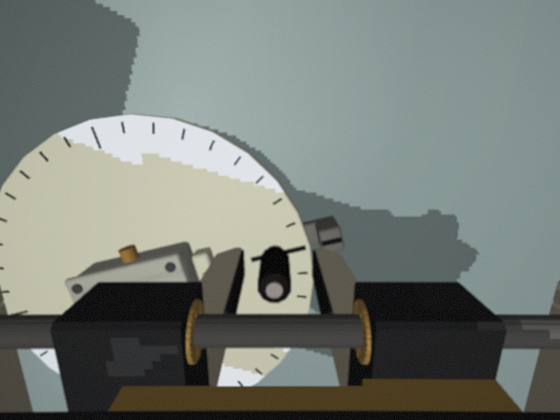

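Call:
move_arm:
  deltas: [0, 0, 0.001, 0, 0, 0, 0, 0, 0, 0, 0, 0, 0, 0, 0, 0, 0, 0, 0, 0, 0, 0, 0, 0, 0, 0, 0, 0, 0, 0, 0, 0, 0, 0, 0, 0, 0, 0, 0, 0, 0, 0, 0, 0, 0, 0, 0, 0, 0, 0, 0, 0, 0, 0, 0, 0, 0, 0, 0, 0]
  jaw: 255
  grip_force: 8

```text
time: 5.45
tool_pos: [0.6143, -0.0974, 0.0541]
tcp_rot: [-0.001, 0.707, 0.707, -0.001]
force: [-1.2, -0.9, 0.8]
finger_gap: 0.0165
```

```bash
python3 -c "
from h import *
need([.6153,-.0975,.054])
c=snap('wrist','wrist5.png')"
```

```text
d [-0.0001  0.001   0.0001] rot [-0.16 -0.07  0.01] F [-1.2 -0.9  0.8] pos [ 0.6143 -0.0974  0.0541] gap 0.0165 t 5.45
```

View pics/wrist5.png

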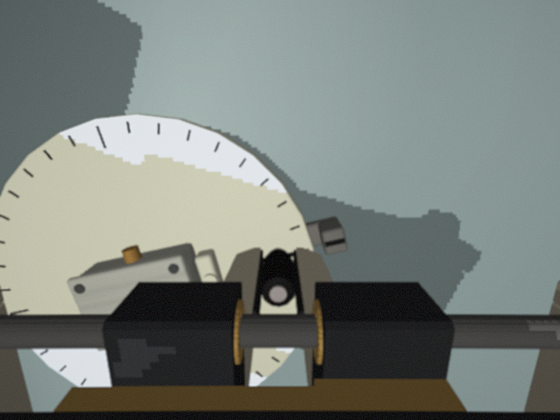

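```bash
cat >> h.py <<'E'
def arc(C,r,a1,n=10,z=.054):
    s=status.sense();A,o=pose(s); d=o[:2]-C; a0=np.arctan2(d[1],d[0]); r0=np.hypot(*d)
    a1=np.radians(a1)
    print('ang',np.degrees(a0).round(1),'r',r0.round(4))
    while a1-a0<0: a1+=2*np.pi
    th=np.linspace(a0,a1,n+1); rr=np.linspace(r0,r,n+1); P=np.c_[rr*np.cos(th),rr*np.sin(th)]
    print([ (round(q[1],4),round(q[0],4)) for q in np.diff(P,axis=0)])
    need([*o[:2],z])
E
python3 -c "
from h import *
arc([.5375,-.111],.0775,55)"
```

```text
ang 10.0 r 0.078
[(np.float64(0.006), np.float64(-0.0014)), (np.float64(0.0058), np.float64(-0.0018)), (np.float64(0.0057), np.float64(-0.0023)), (np.float64(0.0055), np.float64(-0.0027)), (np.float64(0.0052), np.float64(-0.0031)), (np.float64(0.005), np.float64(-0.0035)), (np.float64(0.0047), np.float64(-0.0039)), (np.float64(0.0044), np.float64(-0.0043)), (np.float64(0.004), np.float64(-0.0046)), (np.float64(0.0036), np.float64(-0.0049))]
d [-0.      0.      0.0001] rot [-0.16 -0.07  0.01] F [-1.6 -0.2  1. ] pos [ 0.6143 -0.0974  0.0541] gap 0.0171 t 5.5
```

Call:
move_arm:
  deltas: [0.006, -0.0014, 0, 0, 0, 0, 0.0058, -0.0018, 0, 0, 0, 0, 0.0057, -0.0023, 0, 0, 0, 0, 0.0055, -0.0027, 0, 0, 0, 0, 0.0052, -0.0031, 0, 0, 0, 0, 0.005, -0.0035, 0, 0, 0, 0, 0.0047, -0.0039, 0, 0, 0, 0, 0.0044, -0.0043, 0, 0, 0, 0, 0.004, -0.0046, 0, 0, 0, 0, 0.0036, -0.0049, 0, 0, 0, 0]

```text
time: 6.5
tool_pos: [0.5776, -0.0473, 0.0541]
tcp_rot: [0.0, 0.707, 0.708, -0.004]
force: [-2.2, -6.4, 0.5]
finger_gap: 0.0171
```

```bash
python3 -c "
from h import *
arc([.5375,-.111],.0775,100)"
```

```text
ang 57.8 r 0.0753
[(np.float64(0.003), np.float64(-0.0047)), (np.float64(0.0026), np.float64(-0.0049)), (np.float64(0.0023), np.float64(-0.0051)), (np.float64(0.0019), np.float64(-0.0053)), (np.float64(0.0015), np.float64(-0.0054)), (np.float64(0.0011), np.float64(-0.0055)), (np.float64(0.0007), np.float64(-0.0056)), (np.float64(0.0003), np.float64(-0.0057)), (np.float64(-0.0001), np.float64(-0.0057)), (np.float64(-0.0006), np.float64(-0.0057))]
d [0.     0.     0.0001] rot [-0.32  0.34  0.1 ] F [-2.2 -6.4  0.5] pos [ 0.5776 -0.0473  0.0541] gap 0.0171 t 6.5
```

```bash
python3 -c "
from h import *
arc([.537,-.1135],.0775,100)"
```

```text
ang 58.5 r 0.0777
[(np.float64(0.0028), np.float64(-0.0049)), (np.float64(0.0024), np.float64(-0.0051)), (np.float64(0.002), np.float64(-0.0053)), (np.float64(0.0016), np.float64(-0.0054)), (np.float64(0.0012), np.float64(-0.0055)), (np.float64(0.0008), np.float64(-0.0056)), (np.float64(0.0004), np.float64(-0.0056)), (np.float64(0.0), np.float64(-0.0056)), (np.float64(-0.0004), np.float64(-0.0056)), (np.float64(-0.0008), np.float64(-0.0056))]
d [0.     0.     0.0001] rot [-0.32  0.34  0.1 ] F [-2.2 -6.4  0.5] pos [ 0.5776 -0.0473  0.0541] gap 0.0171 t 6.5
```

Call:
move_arm:
  deltas: [0.0028, -0.0049, 0, -0.1, 0.1, 0.1, 0.0024, -0.0051, 0, -0.1, 0.1, 0, 0.002, -0.0053, 0, -0.1, 0.1, 0, 0.0016, -0.0054, 0, 0, 0, 0, 0.0012, -0.0055, 0, 0, 0, 0, 0.0008, -0.0056, 0, 0, 0, 0, 0.0004, -0.0056, 0, 0, 0, 0, 0, -0.0056, 0, 0, 0, 0, -0.0004, -0.0056, 0, 0, 0, 0, -0.0008, -0.0056, 0, 0, 0, 0]

```text
time: 7.5
tool_pos: [0.5237, -0.038, 0.0541]
tcp_rot: [0.006, 0.707, 0.707, 0.001]
force: [2.3, -5.5, -3.7]
finger_gap: 0.0169
```

```bash
python3 -c "
from h import *
arc([.537,-.1135],.0775,145)"
```

```text
ang 100.0 r 0.0766
[(np.float64(-0.0012), np.float64(-0.0059)), (np.float64(-0.0017), np.float64(-0.0058)), (np.float64(-0.0021), np.float64(-0.0057)), (np.float64(-0.0025), np.float64(-0.0055)), (np.float64(-0.003), np.float64(-0.0053)), (np.float64(-0.0034), np.float64(-0.005)), (np.float64(-0.0038), np.float64(-0.0047)), (np.float64(-0.0041), np.float64(-0.0044)), (np.float64(-0.0045), np.float64(-0.0041)), (np.float64(-0.0048), np.float64(-0.0038))]
d [ 0.     -0.      0.0001] rot [0.57 0.33 0.05] F [ 2.3 -5.5 -3.7] pos [ 0.5237 -0.038   0.0541] gap 0.0169 t 7.5
```

Call:
move_arm:
  deltas: [-0.0014, -0.0059, 0, 0.2, 0.1, 0, -0.0018, -0.0058, 0, 0.2, 0.1, 0, -0.0022, -0.0056, 0, 0.2, 0.1, 0, -0.0026, -0.0055, 0, 0, 0, 0, -0.003, -0.0052, 0, 0, 0, 0, -0.0035, -0.0049, 0, 0, 0, 0, -0.0039, -0.0046, 0, 0, 0, 0, -0.0042, -0.0043, 0, 0, 0, 0, -0.0046, -0.004, 0, 0, 0, 0, -0.0049, -0.0036, 0, 0, 0, 0]

```text
time: 8.5
tool_pos: [0.4733, -0.0714, 0.0541]
tcp_rot: [0.002, 0.707, 0.707, 0.003]
force: [4.5, -2.2, -6.3]
finger_gap: 0.0166
```

```bash
python3 -c "
from h import *
arc([.537,-.1135],.077,190)"
```

```text
ang 146.6 r 0.0764
[(np.float64(-0.0049), np.float64(-0.0031)), (np.float64(-0.0051), np.float64(-0.0027)), (np.float64(-0.0053), np.float64(-0.0023)), (np.float64(-0.0055), np.float64(-0.0019)), (np.float64(-0.0056), np.float64(-0.0015)), (np.float64(-0.0057), np.float64(-0.001)), (np.float64(-0.0058), np.float64(-0.0006)), (np.float64(-0.0058), np.float64(-0.0002)), (np.float64(-0.0058), np.float64(0.0003)), (np.float64(-0.0058), np.float64(0.0007))]
d [-0.     -0.      0.0001] rot [ 0.34 -0.07  0.02] F [ 4.5 -2.2 -6.3] pos [ 0.4733 -0.0714  0.0541] gap 0.0166 t 8.5
```

Call:
move_arm:
  deltas: [-0.0049, -0.003, 0, 0.1, 0, 0, -0.0051, -0.0026, 0, 0.1, 0, 0, -0.0053, -0.0022, 0, 0.1, 0, 0, -0.0055, -0.0018, 0, 0, 0, 0, -0.0056, -0.0014, 0, 0, 0, 0, -0.0057, -0.0009, 0, 0, 0, 0, -0.0058, -0.0005, 0, 0, 0, 0, -0.0058, -0.0001, 0, 0, 0, 0, -0.0058, 0.0004, 0, 0, 0, 0, -0.0058, 0.0008, 0, 0, 0, 0]

```text
time: 9.5
tool_pos: [0.4615, -0.1292, 0.0541]
tcp_rot: [-0.001, 0.708, 0.707, 0.003]
force: [5.3, 2.7, -4.5]
finger_gap: 0.0168
```

```bash
python3 -c "
from h import *
arc([.537,-.1135],.077,235)
snap('side','side6.png');snap('wrist','wrist6.png')"
```

```text
ang -168.3 r 0.0771
[(np.float64(-0.0451), np.float64(0.0281)), (np.float64(-0.0162), np.float64(0.0506)), (np.float64(0.0204), np.float64(0.0491)), (np.float64(0.0473), np.float64(0.0242)), (np.float64(0.0517), np.float64(-0.0121)), (np.float64(0.0316), np.float64(-0.0427)), (np.float64(-0.0036), np.float64(-0.053)), (np.float64(-0.037), np.float64(-0.0381)), (np.float64(-0.0529), np.float64(-0.0051)), (np.float64(-0.0436), np.float64(0.0303))]
d [-0.     -0.      0.0001] rot [ 0.13 -0.33 -0.09] F [ 5.3  2.7 -4.5] pos [ 0.4615 -0.1292  0.0541] gap 0.0168 t 9.5
```

View pics/wrist6.png

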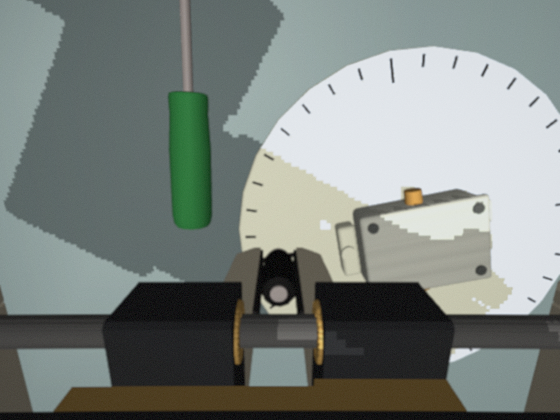

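```bash
python3 -c "
from h import *
arc([.537,-.1135],.077,-125)"
```

```text
ang -167.7 r 0.0771
[(np.float64(-0.0056), np.float64(0.0014)), (np.float64(-0.0054), np.float64(0.0018)), (np.float64(-0.0053), np.float64(0.0022)), (np.float64(-0.0051), np.float64(0.0026)), (np.float64(-0.0049), np.float64(0.003)), (np.float64(-0.0047), np.float64(0.0034)), (np.float64(-0.0044), np.float64(0.0037)), (np.float64(-0.0041), np.float64(0.004)), (np.float64(-0.0038), np.float64(0.0043)), (np.float64(-0.0035), np.float64(0.0046))]
d [-0.     -0.      0.0001] rot [ 0.15 -0.28 -0.11] F [ 4.   0.1 -4. ] pos [ 0.4617 -0.1299  0.0541] gap 0.0167 t 9.6
```

Call:
move_arm:
  deltas: [-0.0056, 0.0015, 0, 0.1, -0.1, 0, -0.0054, 0.0019, 0, 0, -0.1, 0, -0.0053, 0.0023, 0, 0, -0.1, 0, -0.0051, 0.0027, 0, 0, 0, 0, -0.0049, 0.0031, 0, 0, 0, 0, -0.0047, 0.0034, 0, 0, 0, 0, -0.0044, 0.0037, 0, 0, 0, 0, -0.0041, 0.004, 0, 0, 0, 0, -0.0037, 0.0043, 0, 0, 0, 0, -0.0034, 0.0046, 0, 0, 0, 0]

```text
time: 10.6
tool_pos: [0.4916, -0.1773, 0.0541]
tcp_rot: [-0.004, 0.708, 0.707, -0.001]
force: [0.7, 1.8, 1.5]
finger_gap: 0.0169
```

```bash
python3 -c "
from h import *
arc([.537,-.1135],.077,-80)"
```

```text
ang -125.5 r 0.0783
[(np.float64(-0.0033), np.float64(0.0053)), (np.float64(-0.0029), np.float64(0.0055)), (np.float64(-0.0024), np.float64(0.0057)), (np.float64(-0.0019), np.float64(0.0059)), (np.float64(-0.0015), np.float64(0.006)), (np.float64(-0.001), np.float64(0.0061)), (np.float64(-0.0005), np.float64(0.0061)), (np.float64(-0.0), np.float64(0.0061)), (np.float64(0.0005), np.float64(0.0061)), (np.float64(0.001), np.float64(0.006))]
d [-0.      0.      0.0001] rot [-0.36 -0.24 -0.09] F [0.7 1.8 1.5] pos [ 0.4916 -0.1773  0.0541] gap 0.0169 t 10.6
```

Call:
move_arm:
  deltas: [-0.0033, 0.0053, 0, -0.1, -0.1, -0.1, -0.0029, 0.0055, 0, -0.1, -0.1, 0, -0.0025, 0.0057, 0, -0.1, 0, 0, -0.002, 0.0059, 0, 0, 0, 0, -0.0015, 0.006, 0, 0, 0, 0, -0.001, 0.0061, 0, 0, 0, 0, -0.0005, 0.0061, 0, 0, 0, 0, 0, 0.0061, 0, 0, 0, 0, 0.0005, 0.0061, 0, 0, 0, 0, 0.001, 0.006, 0, 0, 0, 0]

```text
time: 11.6
tool_pos: [0.5548, -0.191, 0.054]
tcp_rot: [-0.001, 0.707, 0.707, -0.001]
force: [-0.9, 1.6, 3.1]
finger_gap: 0.0166
```

```bash
python3 -c "
from h import *
arc([.537,-.1135],.0775,-35)"
```

```text
ang -77.1 r 0.0795
[(np.float64(0.0017), np.float64(0.0056)), (np.float64(0.0021), np.float64(0.0054)), (np.float64(0.0025), np.float64(0.0052)), (np.float64(0.0029), np.float64(0.005)), (np.float64(0.0032), np.float64(0.0048)), (np.float64(0.0036), np.float64(0.0045)), (np.float64(0.0039), np.float64(0.0043)), (np.float64(0.0042), np.float64(0.0039)), (np.float64(0.0044), np.float64(0.0036)), (np.float64(0.0047), np.float64(0.0033))]
d [-0.  0.  0.] rot [-0.15 -0.01  0.03] F [-0.9  1.6  3.1] pos [ 0.5548 -0.191   0.054 ] gap 0.0166 t 11.6
```

Call:
move_arm:
  deltas: [0.0017, 0.0057, 0, -0.1, 0, 0, 0.0021, 0.0055, 0, 0, 0, 0, 0.0025, 0.0053, 0, 0, 0, 0, 0.0029, 0.0051, 0, 0, 0, 0, 0.0032, 0.0049, 0, 0, 0, 0, 0.0036, 0.0046, 0, 0, 0, 0, 0.0039, 0.0043, 0, 0, 0, 0, 0.0042, 0.0039, 0, 0, 0, 0, 0.0044, 0.0036, 0, 0, 0, 0, 0.0047, 0.0033, 0, 0, 0, 0]

```text
time: 12.6
tool_pos: [0.6049, -0.1554, 0.054]
tcp_rot: [-0.0, 0.707, 0.707, -0.001]
force: [-2.1, 0.3, 3.9]
finger_gap: 0.0165
```

```bash
python3 -c "
from h import *
arc([.537,-.1135],.079,10)
snap('wrist','wrist7.png')"
```

```text
ang -31.7 r 0.0798
[(np.float64(0.0051), np.float64(0.0028)), (np.float64(0.0053), np.float64(0.0024)), (np.float64(0.0054), np.float64(0.002)), (np.float64(0.0056), np.float64(0.0016)), (np.float64(0.0057), np.float64(0.0012)), (np.float64(0.0057), np.float64(0.0008)), (np.float64(0.0058), np.float64(0.0004)), (np.float64(0.0058), np.float64(-0.0)), (np.float64(0.0057), np.float64(-0.0005)), (np.float64(0.0057), np.float64(-0.0009))]
d [0. 0. 0.] rot [-0.09  0.05  0.05] F [-2.1  0.3  3.9] pos [ 0.6049 -0.1554  0.054 ] gap 0.0165 t 12.6
```

Call:
move_arm:
  deltas: [0.0051, 0.0027, 0, 0, 0, 0, 0.0053, 0.0024, 0, 0, 0, 0, 0.0054, 0.002, 0, 0, 0, 0, 0.0056, 0.0016, 0, 0, 0, 0, 0.0057, 0.0012, 0, 0, 0, 0, 0.0057, 0.0008, 0, 0, 0, 0, 0.0058, 0.0004, 0, 0, 0, 0, 0.0058, 0, 0, 0, 0, 0, 0.0057, -0.0005, 0, 0, 0, 0, 0.0057, -0.0009, 0, 0, 0, 0]

```text
time: 13.65
tool_pos: [0.6139, -0.0952, 0.054]
tcp_rot: [-0.001, 0.707, 0.708, -0.002]
force: [-4.7, -3.0, 5.0]
finger_gap: 0.0167
```

```bash
python3 -c "
from h import *
need([.6143,-.0974,.0541])
P=np.array([(.6143,-.0974),(.5776,-.0473),(.5237,-.038),(.4733,-.0714),(.4615,-.1292),(.4916,-.1773),(.5548,-.191),(.6049,-.1554)])
q=np.linalg.lstsq(np.c_[2*P,np.ones(8)],(P**2).sum(1),rcond=None)[0];print(q[:2],np.sqrt(q[2]+q[:2]@q[:2]))
snap('wrist','wrist8.png')"
```

```text
d [-0.0022  0.0004 -0.0001] rot [-0.27  0.11  0.08] F [-4.7 -3.   5. ] pos [ 0.6139 -0.0952  0.054 ] gap 0.0167 t 13.65
[ 0.53822658 -0.11471719] 0.07806434034460177
```

View pics/wrist8.png

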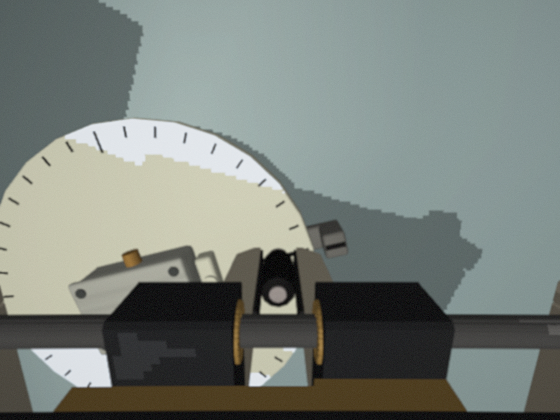

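Call:
move_arm:
  deltas: [-0.0012, 0, 0, -0.1, 0, 0, 0, 0, 0, 0, 0, 0, 0, 0, 0, 0, 0, 0, 0, 0, 0, 0, 0, 0, 0, 0, 0, 0, 0, 0, 0, 0, 0, 0, 0, 0, 0, 0, 0, 0, 0, 0, 0, 0, 0, 0, 0, 0, 0, 0, 0, 0, 0, 0, 0, 0, 0, 0, 0, 0]

```text
time: 14.7
tool_pos: [0.6135, -0.094, 0.054]
tcp_rot: [-0.001, 0.707, 0.708, -0.001]
force: [-3.8, -0.9, 4.0]
finger_gap: 0.0167
```

```bash
python3 -c "
from h import *
need([.6143,-.0974,.0541])
c=snap('wrist','wrist9.png')
a=load('wrist5.png')
def g(c): return cv2.resize(c['color'][100:300,0:360,::-1],None,fx=2,fy=2,interpolation=2)
cv2.imwrite('pics/cmp.png',cv2.resize(np.vstack([g(a),g(c)])[:800],None,fx=.75,fy=.75))"
```

```text
d [-0.0034  0.0008 -0.0001] rot [-0.17  0.01  0.09] F [-3.8 -0.9  4. ] pos [ 0.6135 -0.094   0.054 ] gap 0.0167 t 14.7
```

View pics/cmp.png

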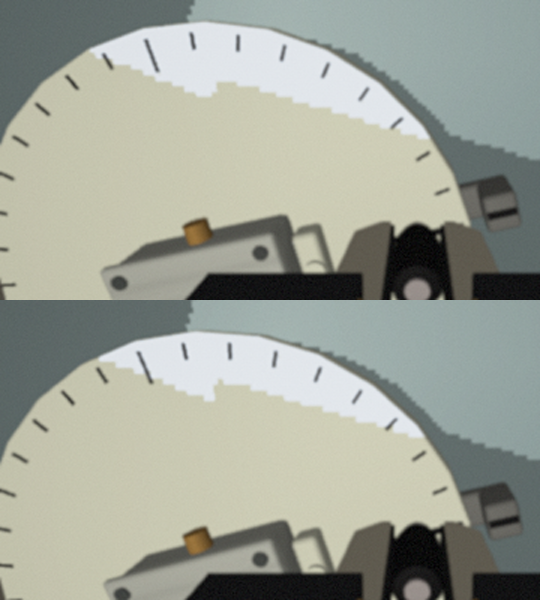

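```bash
python3 -c "
from h import *
a=load('wrist5.png');c=load('wrist9.png')
f=lambda x,y:(x/1.5,100+y/1.5)
C=np.array([.539,-.1125])
def ang(k,u,v):
    d=onz(k,*f(u,v),.042)[:2]-C; return np.degrees(np.arctan2(d[1],d[0]))
print([ang(a,*p)-ang(a,500,200) for p in((150,47),(238,43),(326,70),(423,156))],[ang(c,*p)-ang(c,500,508-300) for p in((144,60),(230,51),(318,74),(420,156))])"
```

```text
[np.float64(87.98876524334337), np.float64(67.51377776423355), np.float64(46.63591611412562), np.float64(15.906811541339845)] [np.float64(90.32041700763949), np.float64(69.94255049718734), np.float64(49.22259401103694), np.float64(18.242434806390165)]
```

Call:
move_arm:
  deltas: [-0.0015, 0.0004, 0, -0.1, 0, 0, -0.0015, 0.0004, 0, 0, 0, 0, -0.0005, 0, 0, 0, 0, 0, 0, 0, 0, 0, 0, 0, 0, 0, 0, 0, 0, 0, 0, 0, 0, 0, 0, 0, 0, 0, 0, 0, 0, 0, 0, 0, 0, 0, 0, 0, 0, 0, 0, 0, 0, 0, 0, 0, 0, 0, 0, 0]

```text
time: 15.75
tool_pos: [0.6144, -0.0975, 0.054]
tcp_rot: [-0.0, 0.707, 0.708, -0.0]
force: [-3.2, -0.0, 4.6]
finger_gap: 0.0169
```

```bash
python3 -c "
from h import *
need([.6143,-.0974,.0541])"
```

```text
d [ 0.0001 -0.0001 -0.0001] rot [-0.06 -0.02  0.08] F [-3.2 -0.   4.6] pos [ 0.6144 -0.0975  0.054 ] gap 0.0169 t 15.75
```

Call:
move_arm:
  deltas: [0, 0, 0, 0, 0, 0, 0, 0, 0, 0, 0, 0, 0, 0, 0, 0, 0, 0, 0, 0, 0, 0, 0, 0, 0, 0, 0, 0, 0, 0, 0, 0, 0, 0, 0, 0, 0, 0, 0, 0, 0, 0, 0, 0, -0.005, 0, 0, 0, 0, 0, -0.01, 0, 0, 0, 0, 0, -0.01, 0, 0, 0]
  jaw: 150

```text
time: 16.75
tool_pos: [0.6154, -0.097, 0.0779]
tcp_rot: [-0.001, 0.707, 0.707, 0.0]
force: [0.6, -0.2, 0.9]
finger_gap: 0.0383
```

Call:
move_arm:
  deltas: [0, 0, -0.02, 0, 0, 0, 0, 0, -0.02, 0, 0, 0, 0, 0, -0.02, 0, 0, 0, 0, 0, -0.02, 0, 0, 0, 0, 0, -0.02, 0, 0, 0, 0.01, -0.01, -0.02, 0, 0, 0, 0.02, -0.015, -0.02, 0, 0, 0, 0.02, -0.015, 0, 0, 0, 0, 0.02, -0.01, 0, 0, 0, 0, 0, 0, 0, 0, 0, 0]
  jaw: 60

```text
time: 17.75
tool_pos: [0.566, -0.0266, 0.2377]
tcp_rot: [0.007, 0.707, 0.707, 0.005]
force: [-0.1, -0.6, 0.7]
finger_gap: 0.071
```

```bash
python3 -c "
from h import *
need([.6143,-.0974,.0541])
c=snap('wrist','wrist10.png');snap('side','side10.png');snap('scene','scene10.png')"
```

```text
d [-0.0702  0.0454  0.1846] rot [ 0.92  0.17 -0.05] F [-0.1 -0.6  0.7] pos [ 0.566  -0.0266  0.2377] gap 0.071 t 17.75
```

View pics/wrist10.png

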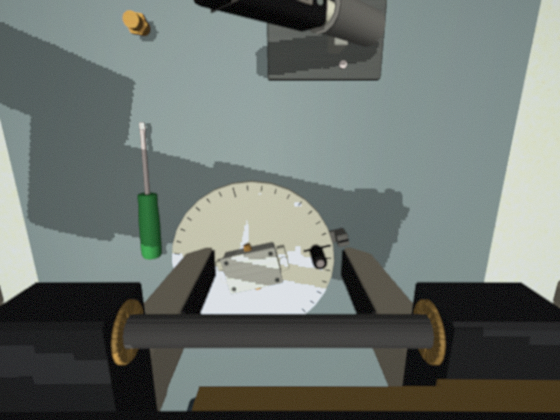

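View pics/scene10.png

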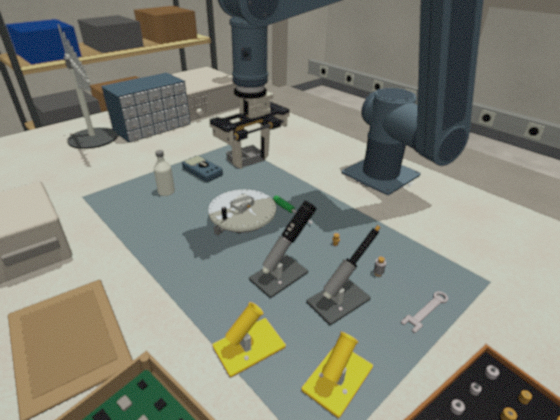

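Call:
move_arm:
  deltas: [0.02, 0, -0.01, 0.4, 0, 0, 0.025, 0, -0.01, 0.4, 0, 0, 0.025, 0, -0.01, 0, 0, 0, 0.025, 0, -0.01, 0, 0, 0, 0.025, 0, 0, 0, 0, 0, 0.025, 0, 0, 0, 0, 0, 0.02, 0, 0, 0, 0, 0, 0.01, 0, 0, 0, 0, 0, 0, 0, 0, 0, 0, 0, 0, 0, 0, 0, 0, 0]

```text
time: 18.9
tool_pos: [0.575, 0.141, 0.2731]
tcp_rot: [0.001, 0.713, 0.702, -0.004]
force: [-0.4, -0.1, 0.6]
finger_gap: 0.0708
```

```bash
python3 -c "
from h import *
need([.5,.14,.2])
c=snap('wrist','wrist11.png')
cv2.imwrite('pics/w.png',cv2.resize(c['color'][:300,130:430,::-1],None,fx=2,fy=2,interpolation=2))
s=load('scene10.png')
cv2.imwrite('pics/a.png',cv2.resize(s['color'][190:300,240:330,::-1],None,fx=5,fy=5,interpolation=2))
s=load('side10.png')
cv2.imwrite('pics/b.png',cv2.resize(s['color'][228:290,212:292,::-1],None,fx=8,fy=8,interpolation=2))
"
```

```text
d [-0.0016 -0.0747  0.0735] rot [-0.23  0.44 -0.89] F [-0.4 -0.1  0.6] pos [0.575  0.141  0.2731] gap 0.0708 t 18.9
```

View pics/w.png

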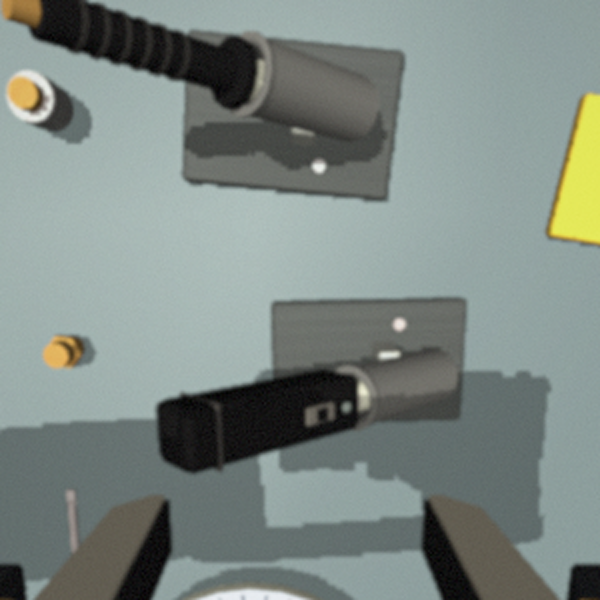

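View pics/a.png

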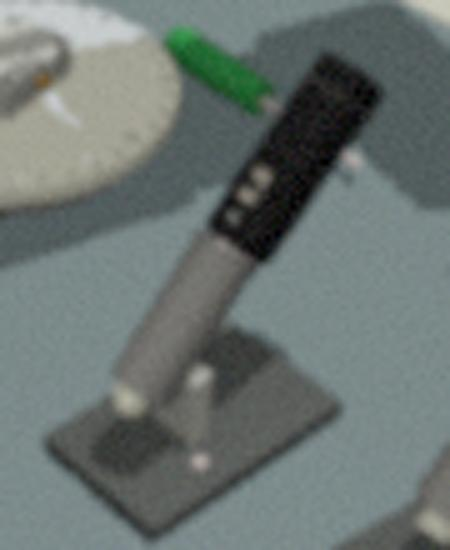

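View pics/b.png

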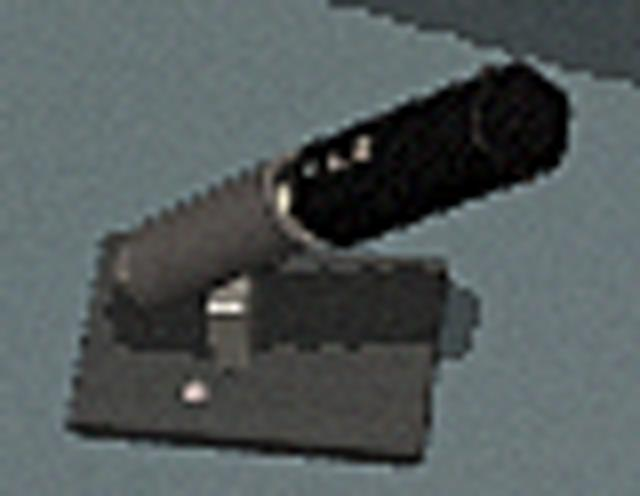

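```bash
python3 -c "
from h import *
w=load('wrist11.png');sc=load('scene10.png');s=load('side10.png')
W=lambda x,y:(130+x/2,y/2);A=lambda x,y:(240+x/5,190+y/5);B=lambda x,y:(212+x/8,228+y/8)
def t(*r):
    x,e=tri(r);print(x.round(4),np.round(e,4));return x
a=t(ray(w,*W(216,431)),ray(sc,*A(351,73)));
b=t(ray(w,*W(357,402)),ray(sc,*A(238,241)))
t(ray(w,*W(213,396)),ray(sc,*A(380,93)),ray(s,*B(495,160)))
t(ray(w,*W(222,467)),ray(sc,*A(322,52)),ray(s,*B(488,65)))
d=b-a;print(np.linalg.norm(d),np.degrees(np.arctan2(-d[2],d[0])),np.degrees(np.arctan2(d[1],d[0])))
for p in((273,302),(466,299),(460,418)):print(onz(w,*W(*p),.012))
print(onz(w,*W(399,325),.012), onz(s,*B(195,390),.012),onz(sc,*A(200,461),.012))
"
```

```text
[0.5402 0.1486 0.19  ] [0.0051 0.0051]
[0.6038 0.1418 0.1198] [0.0049 0.0049]
[0.5359 0.1623 0.1824] [0.0076 0.0059 0.002 ]
[0.5413 0.1328 0.1931] [0.0048 0.0032 0.0018]
0.09492375487892075 47.83543378715979 -6.091611582082672
[0.56027274 0.17834018 0.012     ]
[0.68691312 0.17828954 0.012     ]
[0.68770034 0.09716018 0.012     ]
[0.64356233 0.1619963  0.012     ] [0.64352069 0.16158626 0.012     ] [0.63966684 0.16324957 0.012     ]
```

```bash
cat > ov.py <<'E'
from h import *
import sys
def ov(mx,my,th,yaw,out,names=('wrist11.png','scene10.png','side10.png')):
    th=np.radians(th);yaw=np.radians(yaw)
    X=np.array([np.cos(th)*np.cos(yaw),np.cos(th)*np.sin(yaw),-np.sin(th)]);Y=np.array([-np.sin(yaw),np.cos(yaw),0]);Z=np.cross(X,Y)
    end=np.array([mx,my,.110]); mid=end-X*.052; print('mid',mid)
    ims=[]
    for n,(u,v,f) in zip(names,((180,140,3),(270,190,4),(225,220,5))):
        c=load(n);im=cv2.resize(c['color'][:,:,::-1][v:v+90,u:u+100].copy(),None,fx=f,fy=f,interpolation=2)
        for sy in(-1,1):
            for sz in(-1,1):
                for x in(-.052,.052):
                    q=proj(c,mid+X*x+Y*sy*.015+Z*sz*.015); cv2.circle(im,(int((q[0]-u)*f),int((q[1]-v)*f)),3,(0,0,255) if sz>0 else (0,255,0),-1)
        for x in(-.052,0,.052):
            q=proj(c,mid+X*x); cv2.circle(im,(int((q[0]-u)*f),int((q[1]-v)*f)),2,(255,255,0),-1)
        ims.append(cv2.resize(im,(400,360)))
    cv2.imwrite('pics/'+out,cv2.resize(np.hstack(ims),None,fx=.66,fy=.66))
ov(*map(float,sys.argv[1:5]),sys.argv[5])
E
python3 ov.py .596 .140 42 0 ov1.png
```

```text
mid [0.55735647 0.14       0.14479479]
```

View pics/ov1.png

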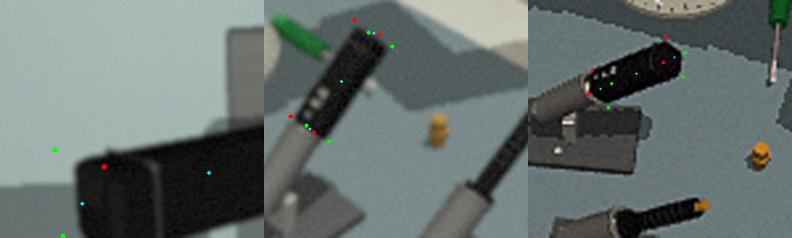

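```bash
sed -i 's/((180,140,3),(270,190,4),(225,220,5))/((200,170,3),(265,190,4),(230,220,4))/; s/v:v+90,u:u+100/v:v+90,u:u+130-(30 if n[1]!="r" else 0)/; s/ims.append.*/ims.append(cv2.resize(im,None,fx=360\/im.shape[0],fy=360\/im.shape[0]))/; s/np.hstack(ims),None,fx=.66,fy=.66/np.hstack(ims),None,fx=.6,fy=.6/' ov.py
python3 ov.py .596 .140 42 0 ov1.png; python3 ov.py .602 .140 44 0 ov2.png; python3 -c "
import cv2,numpy as np
cv2.imwrite('pics/ov3.png',np.vstack([cv2.imread('pics/ov1.png'),cv2.imread('pics/ov2.png')]))"
```

```text
mid [0.55735647 0.14       0.14479479]
mid [0.56459433 0.14       0.14612224]
```

View pics/ov3.png

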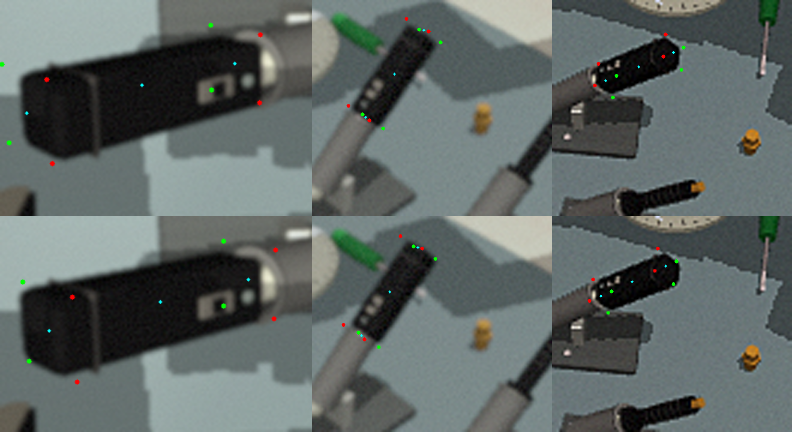

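```bash
python3 ov.py .597 .141 45 0 ov1.png; python3 ov.py .595 .142 43 -1 ov2.png; python3 -c "
import cv2,numpy as np
cv2.imwrite('pics/ov4.png',np.vstack([cv2.imread('pics/ov1.png'),cv2.imread('pics/ov2.png')]))"
```

```text
mid [0.56023045 0.141      0.14676955]
mid [0.5569754  0.14266372 0.14546391]
```

View pics/ov4.png

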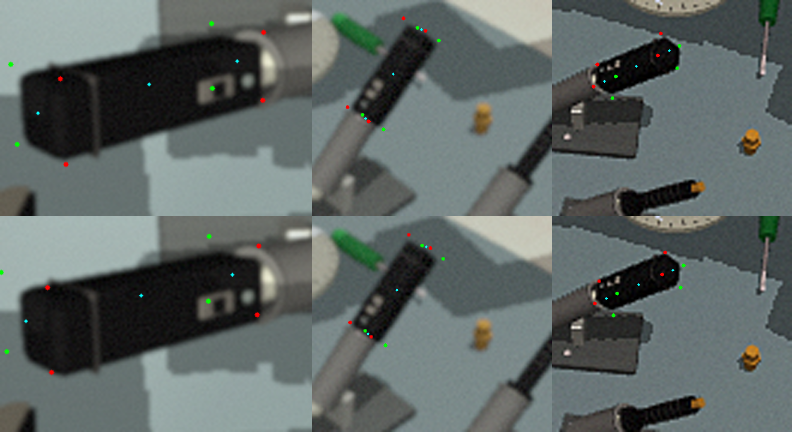

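Call:
move_arm:
  deltas: [0, 0, 0, 0, 0, 8.5, 0, 0, 0, 0, 0, 8.5, 0, 0, 0, 0, 0, 8.5, 0, 0, 0, 0, 0, 8.5, 0, 0, 0, 0, 0, 8.5, 0, 0, 0, 0, 0, 8.5, 0, 0, 0, 0, 0, 8.5, 0, 0, 0, 0, 0, 8.5, 0, 0, 0, 0, 0, 8.5, 0, 0, 0, 0, 0, 8.5]

```text
time: 19.95
tool_pos: [0.5766, 0.1271, 0.2728]
tcp_rot: [0.006, 1.0, 0.024, -0.003]
force: [0.5, -0.2, 1.2]
finger_gap: 0.071
```

```bash
cat >> h.py <<'E'
def RT(t):  # tool x = (cos t,0,-sin t)
    t=np.radians(t); c,s=np.cos(t),np.sin(t); return np.array([[c,0,-s],[0,-1,0],[-s,0,-c]])
E
python3 -c "
from h import *
need([.621,.141,.198],RT(43.5));need([.575,.141,.27],RT(0));print(status.sense()['joint_pos'])"
```

```text
d [ 0.0455 -0.0126  0.0744] rot [  1.68 -43.16   2.41] F [ 0.5 -0.2  1.2] pos [0.5766 0.1271 0.2728] gap 0.071 t 19.95
d [-0.0009 -0.014   0.0026] rot [0.65 0.33 2.79] F [ 0.5 -0.2  1.2] pos [0.5766 0.1271 0.2728] gap 0.071 t 19.95
[ 0.03521661  0.30903644  1.33493402 -0.01125407  1.50354071  1.55805962]
```

Call:
move_arm:
  deltas: [0, -0.003, 0, 0.3, -5, 0.6, 0, -0.003, 0, 0.3, -6, 0.6, 0, -0.004, 0, 0, -6, 0.6, 0, -0.004, 0, 0, -6, 0.6, 0, 0, 0, 0, -6, 0, 0, 0, 0, 0, -6, 0, 0, 0, 0, 0, -5, 0, 0, 0, 0, 0, -3, 0, 0, 0, 0, 0, 0, 0, 0, 0, 0, 0, 0, 0]

```text
time: 20.95
tool_pos: [0.5781, 0.1284, 0.2728]
tcp_rot: [0.002, 0.924, -0.009, -0.381]
force: [-0.6, 0.1, 0.1]
finger_gap: 0.0711
```

```bash
python3 -c "
from h import *
need([.621,.141,.198],RT(43.5));print(status.sense()['joint_pos'])
snap('side','side12.png');snap('scene','scene12.png')"
```

```text
d [ 0.083  -0.0141  0.0228] rot [-0.15  1.35 -1.09] F [-0.6  0.1  0.1] pos [0.5781 0.1284 0.2728] gap 0.0711 t 20.95
[0.01969868 0.87490474 0.62841333 0.02543104 2.42068757 1.62288422]
```

View pics/scene12.png

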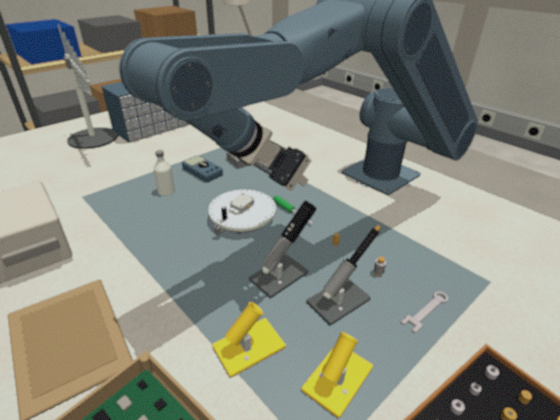

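```bash
cat > kin.py <<'E'
from h import *
import glob
from scipy.optimize import least_squares
D=[]
for f in glob.glob('pics/*.npy'):
    s=np.load(f,allow_pickle=True).item()['s']; D.append((np.array(s['joint_pos']),*pose(s)[::-1]))
s=status.sense(); D.append((np.array(s['joint_pos']),*pose(s)[::-1]))
def fk(q,P):
    h,l1,l2,L,off,a,e=P
    t2=q[1];t3=q[1]+q[2]; t5=t3+q[4]
    # radial plane: angle from vertical
    r=a+l1*np.sin(t2)+l2*np.sin(t3)+e*np.cos(t3)+L*np.sin(t5); z=h+l1*np.cos(t2)+l2*np.cos(t3)-e*np.sin(t3)+L*np.cos(t5)
    return np.array([r*np.cos(q[0])-off*np.sin(q[0]), r*np.sin(q[0])+off*np.cos(q[0]), z])
def fit():
    f=lambda P:np.concatenate([(fk(q,P)-p) for q,p,_ in D])
    r=least_squares(f,[.3,.4,.4,.2,.1,0,0]); return r
if __name__=='__main__':
    r=fit(); print(r.x.round(3),np.abs(r.fun).max())
    P=r.x
    for tcp,th in(((.621,.141,.198),43.5),((.552,.141,.126),43.5),((.552,.141,.126),30),((.552,.141,.126),20),((.47,.141,.208),43.5)):
        g=lambda v:np.r_[fk([v[0],v[1],v[2],0,v[3]],P)-tcp, .3*(v[1]+v[2]+v[3]-np.pi-np.radians(th))]
        k=least_squares(g,[0,.9,.8,2.4]); print(tcp,th,k.x.round(3),np.abs(k.fun).max().round(4))
E
python3 kin.py
```

```text
[ 0.222  0.534  0.426  0.367  0.112 -0.     0.06 ] 0.005299655857337673
(0.621, 0.141, 0.198) 43.5 [0.047 1.007 0.525 2.369] 0.0
(0.552, 0.141, 0.126) 43.5 [0.053 0.888 0.94  2.072] 0.0
(0.552, 0.141, 0.126) 30 [0.053 0.718 1.145 1.802] 0.0
(0.552, 0.141, 0.126) 20 [0.053 0.596 1.301 1.594] 0.0
(0.47, 0.141, 0.208) 43.5 [0.062 0.673 1.152 2.076] 0.0
```

Call:
move_arm:
  deltas: [0.01, -0.002, 0.003, 0, 0.3, -0.3, 0.013, -0.002, 0.004, 0, 0.3, -0.3, 0.013, -0.002, 0.004, 0, 0.3, -0.3, 0.013, -0.002, 0.004, 0, 0.3, -0.2, 0.013, -0.002, 0.004, 0, 0, 0, 0.013, -0.002, 0.003, 0, 0, 0, 0.008, -0.002, 0, 0, 0, 0, 0, 0, 0, 0, 0, 0, 0, 0, 0, 0, 0, 0, 0, 0, 0, 0, 0, 0]

```text
time: 22.05
tool_pos: [0.626, 0.1445, 0.1955]
tcp_rot: [-0.001, 0.93, 0.001, -0.368]
force: [0.0, 0.1, -0.3]
finger_gap: 0.071
```

```bash
python3 -c "
from h import *
need([.621,.141,.198],RT(43.5));print(status.sense()['joint_pos'])
c=snap('wrist','wrist13.png');snap('side','side13.png')"
```

```text
d [-0.0054  0.0035  0.0016] rot [-0.09 -0.31  0.19] F [ 0.   0.1 -0.3] pos [0.626  0.1445 0.1955] gap 0.071 t 22.05
[0.03768124 1.01422379 0.51165582 0.03908456 2.36876878 1.62286978]
```

View pics/wrist13.png

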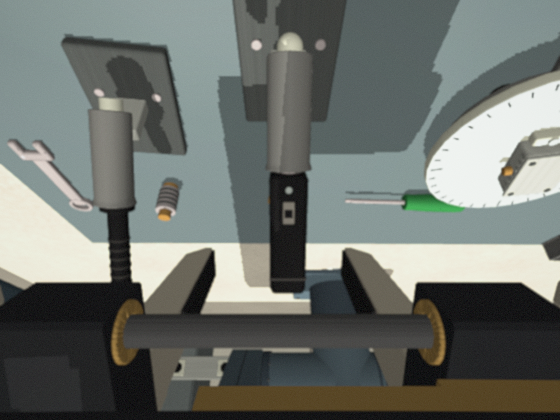

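View pics/side13.png

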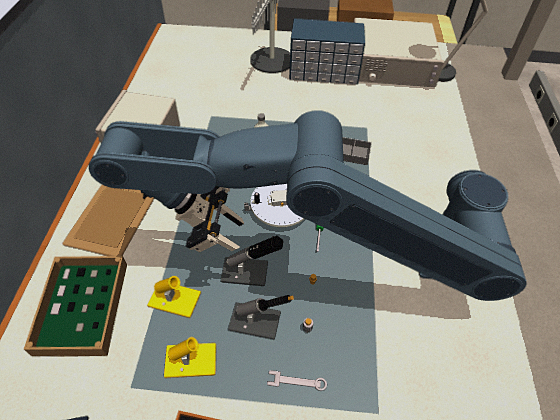

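```bash
python3 -c "
from h import *
c=load('wrist13.png');A,p=pose(c['s'])
th=np.radians(43.5);n=np.array([np.sin(th),0,np.cos(th)]);m=np.array([.559,.141,.145])+n*.015
for u,v in((289,174),(287,290),(270,174),(307,174),(271,290),(304,290),(288,47)):
    o,d=ray(c,u,v);q=o+d*((m-o)@n)/(d@n);print((u,v),q.round(4),(A.T@(q-p)).round(4))
print([proj(c,p+A@np.array([x,0,.081+.019])) for x in(-.05,0,.05)])
"
```

```text
(289, 174) [0.609  0.1369 0.1182] [0.0405 0.0078 0.068 ]
(287, 290) [0.54   0.1374 0.1837] [-0.0547  0.007   0.0675]
(270, 174) [0.609  0.1509 0.1182] [ 0.0405 -0.0062  0.068 ]
(307, 174) [0.609  0.1236 0.1182] [0.0405 0.0211 0.068 ]
(271, 290) [0.5399 0.1505 0.1838] [-0.0547 -0.006   0.0675]
(304, 290) [0.54   0.1235 0.1837] [-0.0547  0.0209  0.0675]
(288, 47) [0.6703 0.1386 0.0601] [0.125  0.0064 0.0685]
[[np.float64(278.31899604950144), np.float64(267.2608118198203)], [np.float64(278.29562777382074), np.float64(214.57840620906492)], [np.float64(278.2700831444449), np.float64(156.38141929442577)]]
```

Call:
move_arm:
  deltas: [0, 0.003, 0, 0, -0.2, 0.2, 0, 0.003, 0, 0, 0, 0, 0, 0.001, 0.005, 0, 0, 0, 0, 0, 0.01, 0, 0, 0, 0, 0, 0.01, 0, 0, 0, 0, 0, 0.01, 0, 0, 0, 0, 0, 0.01, 0, 0, 0, 0, 0, 0.005, 0, 0, 0, 0, 0, 0, 0, 0, 0, 0, 0, 0, 0, 0, 0]

```text
time: 23.15
tool_pos: [0.5894, 0.1352, 0.1608]
tcp_rot: [-0.001, 0.93, -0.001, -0.367]
force: [0.4, 0.3, -0.3]
finger_gap: 0.0711
```

```bash
python3 -c "
from h import *
need([.550,.137,.1205],RT(43.5))
c=snap('wrist','wrist14.png');snap('side','side14.png')
A,p=pose(c['s']); print([proj(c,p+A@np.array([x,0,z])) for x in(-.05,0,.05) for z in (.03,.05)])"
```

```text
d [-0.0013 -0.0016  0.0564] rot [-0.16 -0.43 -0.1 ] F [ 0.4  0.3 -0.3] pos [0.5894 0.1352 0.1608] gap 0.0711 t 23.15
[[np.float64(278.51906438405626), np.float64(311.24325774666613)], [np.float64(278.4523371964294), np.float64(296.1766525318844)], [np.float64(278.50106099470406), np.float64(244.4582649710426)], [np.float64(278.43199343918764), np.float64(234.12739806007792)], [np.float64(278.48125544178686), np.float64(168.3890210838804)], [np.float64(278.4095878984971), np.float64(164.19197327610257)]]
```

View pics/wrist14.png

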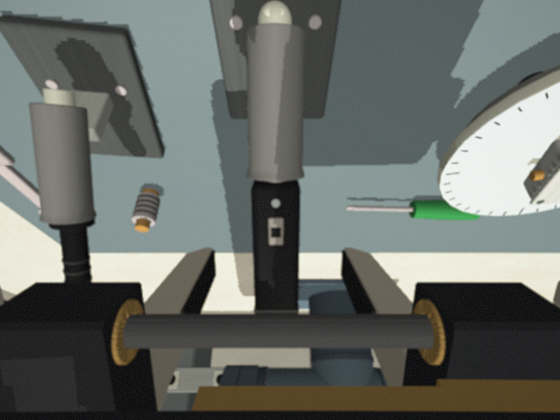

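Call:
move_arm:
  deltas: [0, -0.001, 0.005, 0, -0.3, 0, 0, 0, 0.009, 0, 0, 0, 0, 0, 0.009, 0, 0, 0, 0, 0, 0.009, 0, 0, 0, 0, 0, 0.009, 0, 0, 0, 0, 0, 0.008, 0, 0, 0, 0, 0, 0.005, 0, 0, 0, 0, 0, 0, 0, 0, 0, 0, 0, 0, 0, 0, 0, 0, 0, 0, 0, 0, 0]

```text
time: 24.25
tool_pos: [0.5524, 0.1369, 0.119]
tcp_rot: [-0.001, 0.93, -0.001, -0.368]
force: [-0.1, -0.6, 0.2]
finger_gap: 0.0709
```

```bash
python3 -c "
from h import *
need([.550,.136,.1205],RT(43.5))
c=snap('wrist','wrist15.png');snap('side','side15.png');snap('scene','scene15.png')
a=cv2.imread('pics/scene15.png')[180:320,200:360];b=cv2.imread('pics/side15.png')[200:300,180:310];
cv2.imwrite('pics/b.png',np.hstack([cv2.resize(a,(400,350)),cv2.resize(b,(390,350))]))"
```

```text
d [-0.0028  0.0009  0.0005] rot [-0.17 -0.28 -0.09] F [-0.1 -0.6  0.2] pos [0.5524 0.1369 0.119 ] gap 0.0709 t 24.25
```

View pics/wrist15.png

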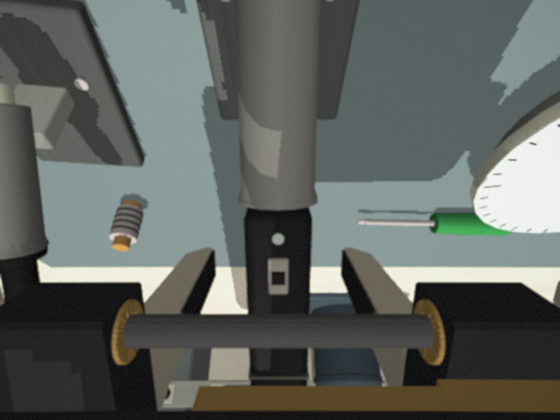

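View pics/b.png

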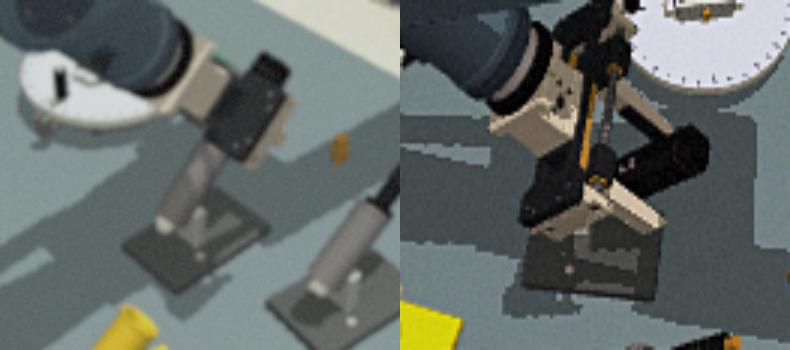

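Call:
move_arm:
  deltas: [0, 0, 0.0025, 0, -0.2, 0, 0, 0, 0.0025, 0, 0, 0, 0, 0, 0, 0, 0, 0, 0, 0, 0, 0, 0, 0, 0, 0, 0, 0, 0, 0, 0, 0, 0, 0, 0, 0, 0, 0, 0, 0, 0, 0, 0, 0, 0, 0, 0, 0, 0, 0, 0, 0, 0, 0, 0, 0, 0, 0, 0, 0]
  jaw: 140

```text
time: 25.4
tool_pos: [0.5491, 0.1368, 0.1153]
tcp_rot: [-0.001, 0.929, -0.001, -0.37]
force: [0.2, 0.9, 0.1]
finger_gap: 0.042
```

Call:
move_arm:
  deltas: [0, 0, 0, 0, 0, 0, 0, 0, 0, 0, 0, 0, 0, 0, 0, 0, 0, 0, 0, 0, 0, 0, 0, 0, 0, 0, 0, 0, 0, 0, 0, 0, 0, 0, 0, 0, 0, 0, 0, 0, 0, 0, 0, 0, 0, 0, 0, 0, 0, 0, 0, 0, 0, 0, 0, 0, 0, 0, 0, 0]
  jaw: 255
  grip_force: 35

```text
time: 26.4
tool_pos: [0.5491, 0.1368, 0.1153]
tcp_rot: [-0.001, 0.929, -0.001, -0.37]
force: [0.1, -0.2, 0.3]
finger_gap: 0.0296
```

```bash
python3 -c "
from h import *
need([.47,.136,.2],RT(43.5))"
```

```text
d [-0.1157  0.001  -0.0072] rot [-0.17 -0.12 -0.11] F [ 0.1 -0.2  0.3] pos [0.5491 0.1368 0.1153] gap 0.0296 t 26.4
```

Call:
move_arm:
  deltas: [-0.003, 0, -0.0001, 0, 0, 0, -0.005, 0, -0.0001, 0, 0, 0, -0.005, 0, -0.0001, 0, 0, 0, -0.006, 0, -0.0002, 0, 0, 0, -0.006, 0, -0.0002, 0, 0, 0, -0.006, 0, -0.0002, 0, 0, 0, -0.006, 0, -0.0002, 0, 0, 0, -0.005, 0, -0.0002, 0, 0, 0, 0, 0, 0, 0, 0, 0, 0, 0, 0, 0, 0, 0]

```text
time: 27.4
tool_pos: [0.5166, 0.137, 0.148]
tcp_rot: [-0.001, 0.929, -0.001, -0.369]
force: [0.2, 0.3, -1.3]
finger_gap: 0.0299
```

```bash
python3 -c "
from h import *
need([.5491-.095,.1368,.1153+.095],RT(43.0));c=snap('wrist','wrist16.png')"
```

```text
d [-0.0882  0.0003 -0.0025] rot [-0.17  0.3  -0.09] F [ 0.2  0.3 -1.3] pos [0.5166 0.137  0.148 ] gap 0.0299 t 27.4
```

View pics/wrist16.png

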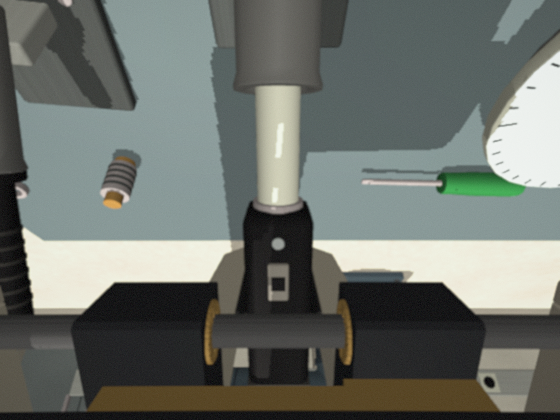

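Call:
move_arm:
  deltas: [-0.005, 0, -0.0002, 0, 0, 0, -0.01, 0, -0.0003, 0, 0, 0, -0.01, 0, -0.0003, 0, 0, 0, -0.011, 0, -0.0003, 0, 0, 0, -0.011, 0, -0.0003, 0, 0, 0, -0.011, 0, -0.0003, 0, 0, 0, -0.011, 0, -0.0003, 0, 0, 0, -0.011, 0, -0.0003, 0, 0, 0, -0.008, 0, -0.0003, 0, 0, 0, 0, 0, 0, 0, 0, 0]

```text
time: 28.45
tool_pos: [0.4484, 0.1372, 0.2166]
tcp_rot: [-0.001, 0.93, -0.001, -0.369]
force: [0.1, 0.2, -0.7]
finger_gap: 0.0296
```

```bash
python3 -c "
from h import *
need([.393,-.12,.2],RT(0));c=snap('wrist','wrist17.png');snap('scene','scene17.png')"
```

```text
d [-0.0286  0.2574  0.0493] rot [-0.12 43.25 -0.14] F [ 0.1  0.2 -0.7] pos [0.4484 0.1372 0.2166] gap 0.0296 t 28.45
```

View pics/wrist17.png

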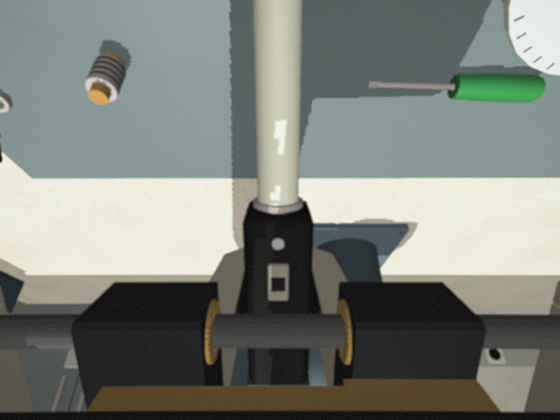

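View pics/scene17.png

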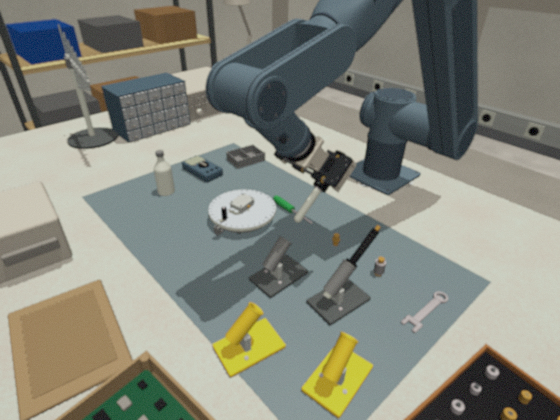

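Call:
move_arm:
  deltas: [0, 0, 0, 0, 4, 0, 0, 0, 0, 0, 5, 0, 0, 0, 0, 0, 6, 0, 0, 0, 0, 0, 6, 0, 0, 0, 0, 0, 6, 0, 0, 0, 0, 0, 6, 0, 0, 0, 0, 0, 5, 0, 0, 0, 0, 0, 3.5, 0, 0, 0, 0, 0, 1.5, 0, 0, 0, 0, 0, 0, 0]

```text
time: 29.55
tool_pos: [0.4489, 0.1361, 0.2092]
tcp_rot: [-0.0, 1.0, -0.003, 0.006]
force: [0.1, -0.2, -1.8]
finger_gap: 0.0297
```

```bash
python3 -c "
from h import *
need([.393,-.113,.22],RT(0));c=snap('side','side18.png');snap('scene','scene18.png')"
```

```text
d [-0.0545  0.2494 -0.0116] rot [-0.04 -0.71 -0.3 ] F [ 0.1 -0.2 -1.8] pos [0.4489 0.1361 0.2092] gap 0.0297 t 29.55
```

View pics/scene18.png

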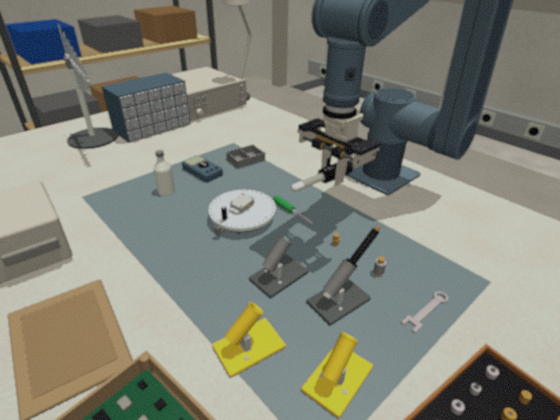

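View pics/side18.png

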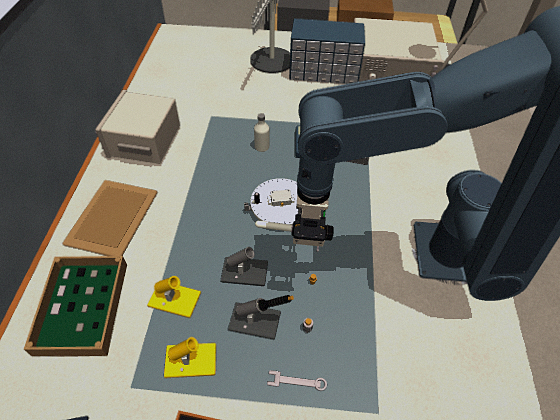

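Call:
move_arm:
  deltas: [-0.003, 0.015, -0.001, 0, 0, 0, -0.006, 0.025, -0.001, 0, 0, 0, -0.006, 0.03, 0, 0, 0, 0, -0.006, 0.03, 0, 0, 0, 0, -0.006, 0.03, 0, 0, 0, 0, -0.006, 0.03, 0, 0, 0, 0, -0.006, 0.03, 0, 0, 0, 0, -0.006, 0.03, 0, 0, 0, 0, -0.006, 0.02, 0, 0, 0, 0, -0.003, 0.007, 0, 0, 0, 0]

```text
time: 30.65
tool_pos: [0.3974, -0.1212, 0.2071]
tcp_rot: [-0.003, 1.0, -0.002, -0.001]
force: [-0.2, 0.7, -0.8]
finger_gap: 0.0299
```

```bash
python3 -c "
from h import *
need([.393,-.113,.15],RT(0));c=snap('side','side19.png');d=snap('scene','scene19.png');snap('wrist','wrist19.png')
cv2.imwrite('pics/a.png',cv2.resize(d['color'][120:240,200:360,::-1],None,fx=5,fy=5,interpolation=2))
cv2.imwrite('pics/b.png',cv2.resize(c['color'][120:240,230:370,::-1],None,fx=5,fy=5,interpolation=2))"
```

```text
d [-0.0043 -0.0079  0.0571] rot [-0.33  0.14 -0.22] F [-0.2  0.7 -0.8] pos [ 0.3974 -0.1212  0.2071] gap 0.0299 t 30.65
```

View pics/a.png

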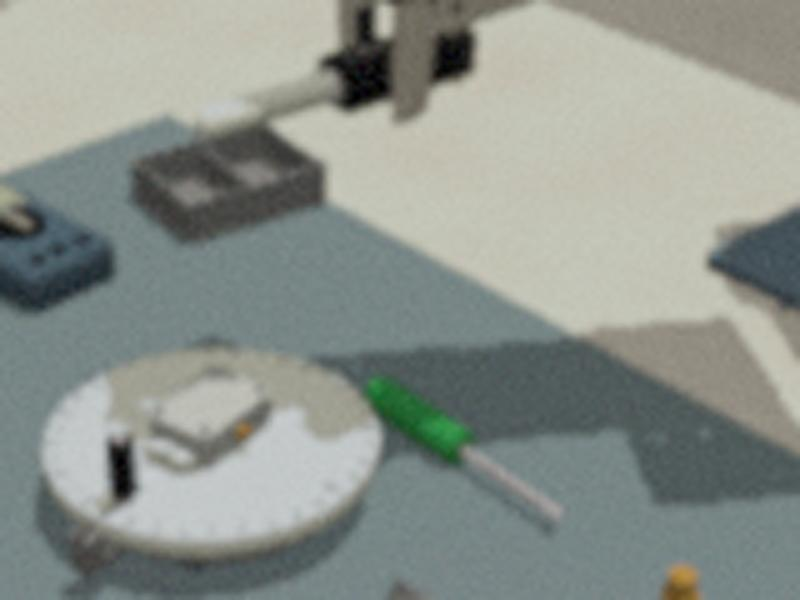

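View pics/b.png

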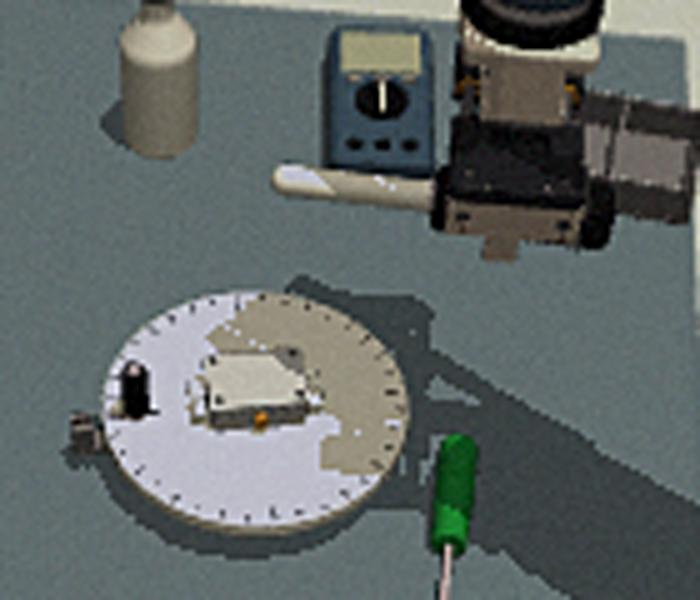

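View pics/wrist19.png

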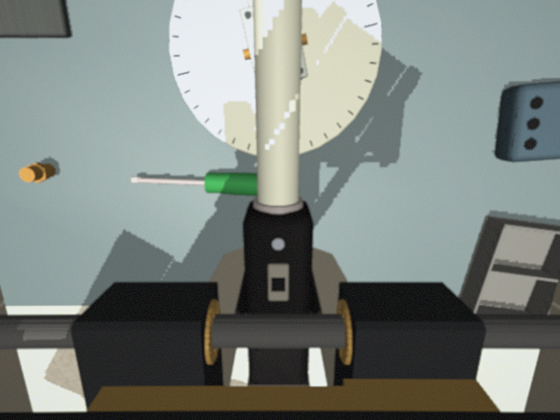

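```bash
python3 -c "
from h import *
from scipy.optimize import least_squares
w=load('wrist19.png');sc=load('scene19.png');s=load('side19.png')
A=lambda x,y:(200+x/5,120+y/5);B=lambda x,y:(230+x/5,120+y/5)
a,e=tri([ray(sc,*A(197,127)),ray(s,*B(275,178))]);b,f=tri([ray(sc,*A(334,86)),ray(s,*B(436,194))])
print(a,e,b,f);d=a-b;print(np.linalg.norm(d),np.degrees(np.arcsin(d[2]/np.linalg.norm(d))),np.degrees(np.arctan2(d[1],d[0])))
AA,p=pose(w['s']);print(AA.T@(a-p),AA.T@(b-p))
# axis from side ellipse: 4 extreme pts
for c,pts in((s,[B(104,405),B(408,405),B(250,291),B(255,525)]),(sc,[A(42,440),A(383,440),A(212,347),A(200,545)])):
    P=np.array([onz(c,*q,.042)[:2] for q in pts])
    r=least_squares(lambda v:np.hypot(P[:,0]-v[0],P[:,1]-v[1])-.1,[.54,-.11]);print(r.x.round(4),r.fun.round(4))
im=w['color'].astype(int);m=(im.min(2)>135).astype(np.uint8);m[160:]=0;m[:,:150]=0;m[:,400:]=0
ct,_=cv2.findContours(m,0,1);ct=np.concatenate([k[:,0] for k in ct]);ct=ct[ct[:,1]>2]
P=np.array([onz(w,u,v,0.042)[:2] for u,v in ct])
r=least_squares(lambda v:np.hypot(P[:,0]-v[0],P[:,1]-v[1])-.1,[.54,-.11],loss='cauchy',f_scale=.0015);print('wrist',r.x,(abs(r.fun)<.003).sum(),len(P))
"
```

```text
[ 0.53163664 -0.12084768  0.24023395] [np.float64(0.0008673659977386577), np.float64(0.0008673659977385974)] [ 0.43733086 -0.11836886  0.23786427] [np.float64(0.00259374270111956), np.float64(0.002593742701119693)]
0.09436810452781434 1.438906258056089 -1.505665297305901
[ 1.34073049e-01  3.12662303e-05 -3.34864066e-02] [ 0.03976394 -0.00207418 -0.03089848]
[ 0.5387 -0.1171] [-0.0012 -0.0013 -0.0009 -0.0008]
[ 0.5378 -0.1117] [0.0009 0.0011 0.0021 0.0021]
wrist [ 0.53914582 -0.11551042] 194 795
```

```bash
python3 -c "
from h import *
need([.404,-.1145,.139],RT(1.3))"
```

```text
d [ 0.0065 -0.0043  0.0681] rot [-0.37 -1.19 -0.16] F [ 0.9  0.4 -1.4] pos [ 0.3976 -0.1192  0.2071] gap 0.0297 t 30.8
```

Call:
move_arm:
  deltas: [0.001, -0.001, 0.004, -0.1, -0.3, -0.1, 0.001, -0.001, 0.009, -0.1, -0.3, 0, 0.001, -0.001, 0.01, -0.1, -0.3, 0, 0.001, -0.001, 0.01, 0, -0.3, 0, 0.001, 0, 0.01, 0, 0, 0, 0.001, 0, 0.01, 0, 0, 0, 0.001, 0, 0.009, 0, 0, 0, 0, 0, 0.004, 0, 0, 0, 0, 0, 0.001, 0, 0, 0, 0, 0, 0, 0, 0, 0]

```text
time: 31.8
tool_pos: [0.4038, -0.1098, 0.1325]
tcp_rot: [-0.002, 1.0, 0.003, -0.014]
force: [0.7, -0.3, -1.1]
finger_gap: 0.0299
```

```bash
python3 -c "
from h import *
need([.404,-.1145,.139],RT(1.3));c=snap('side','side20.png');d=snap('scene','scene20.png')
cv2.imwrite('pics/a.png',cv2.resize(d['color'][130:250,200:340,::-1],None,fx=5,fy=5,interpolation=2))
cv2.imwrite('pics/b.png',cv2.resize(c['color'][120:240,230:370,::-1],None,fx=5,fy=5,interpolation=2))"
```

```text
d [-0.0001  0.0047 -0.0065] rot [-0.22  0.29  0.31] F [ 0.7 -0.3 -1.1] pos [ 0.4038 -0.1098  0.1325] gap 0.0299 t 31.8
```

View pics/a.png

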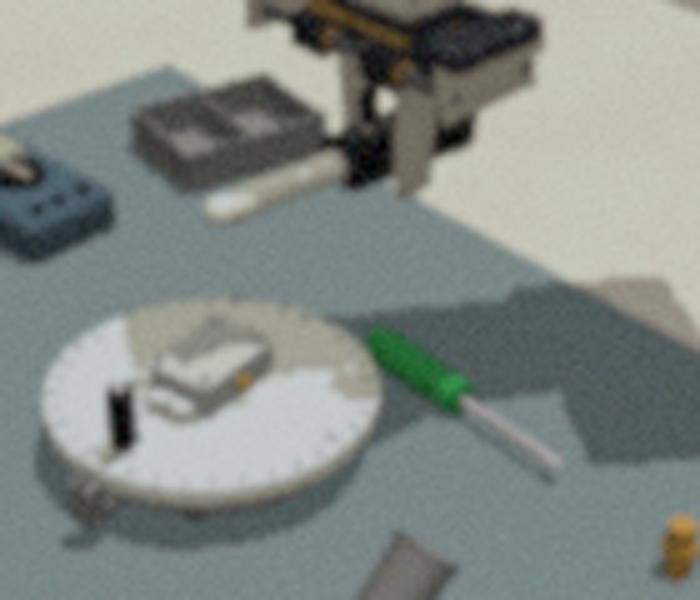

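View pics/b.png

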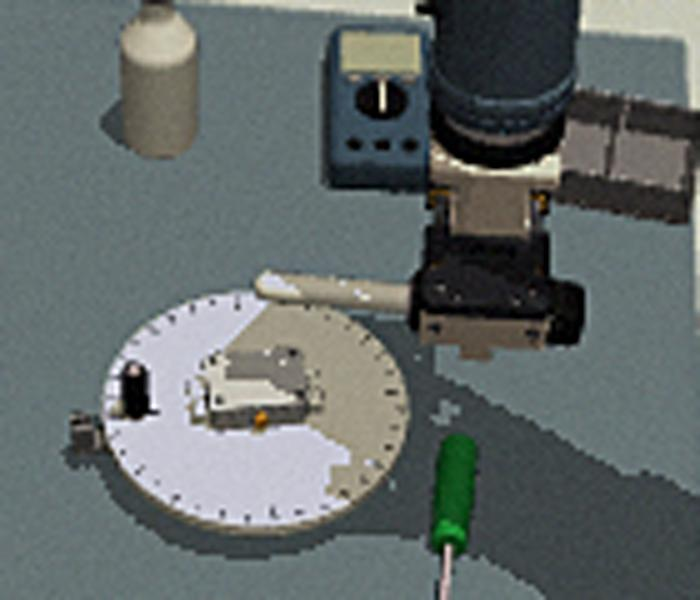

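Call:
move_arm:
  deltas: [0, 0.0015, -0.002, -0.1, 0.1, 0.1, 0, 0.0015, -0.002, -0.1, 0.1, 0.1, 0, 0.0015, -0.002, 0, 0.1, 0.1, 0, 0, -0.0005, 0, 0, 0, 0, 0, 0, 0, 0, 0, 0, 0, 0, 0, 0, 0, 0, 0, 0, 0, 0, 0, 0, 0, 0, 0, 0, 0, 0, 0, 0, 0, 0, 0, 0, 0, 0, 0, 0, 0]

```text
time: 32.9
tool_pos: [0.4051, -0.1155, 0.1414]
tcp_rot: [0.001, 1.0, -0.0, -0.009]
force: [-0.3, -0.5, -1.9]
finger_gap: 0.0296
```

```bash
python3 -c "
from h import *
need([.404,-.1145,.139],RT(1.3));c=snap('side','side21.png');d=snap('scene','scene21.png');w=snap('wrist','wrist21.png')
print(np.abs(status.sense()['dq']).max())
cv2.imwrite('pics/a.png',cv2.resize(d['color'][145:185,230:310,::-1],None,fx=10,fy=10,interpolation=2))
cv2.imwrite('pics/b.png',cv2.resize(c['color'][160:200,270:350,::-1],None,fx=10,fy=10,interpolation=2))"
```

```text
d [-0.0011 -0.001   0.0025] rot [ 0.12 -0.25 -0.05] F [-0.3 -0.5 -1.9] pos [ 0.4051 -0.1155  0.1414] gap 0.0296 t 32.9
0.0011682987570758707
```

View pics/a.png

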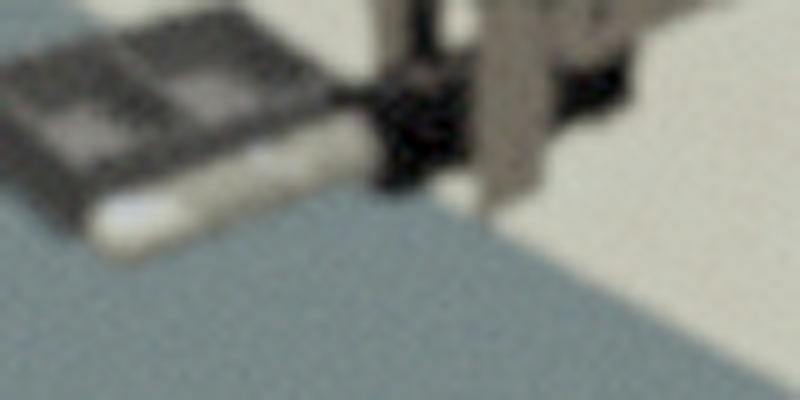

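View pics/b.png

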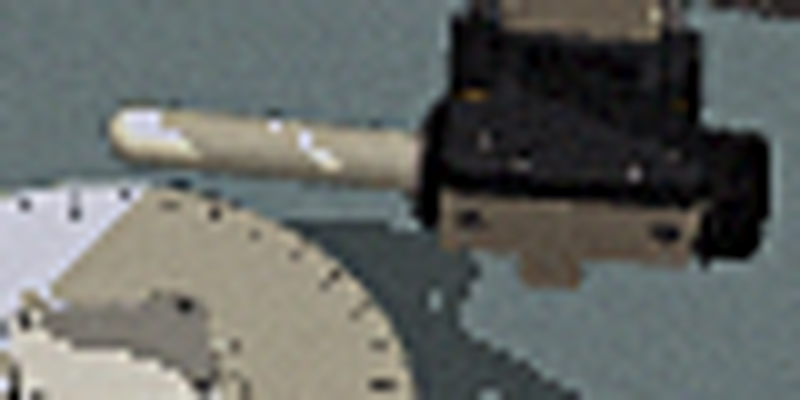

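View pics/wrist21.png

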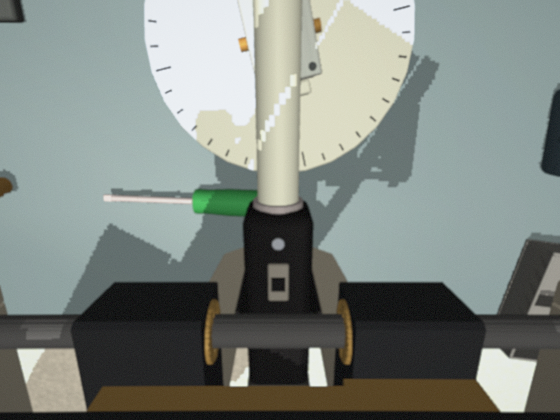

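```bash
python3 -c "
from h import *
w=load('wrist21.png');sc=load('scene21.png');s=load('side21.png')
A=lambda x,y:(230+x/10,145+y/10);B=lambda x,y:(270+x/10,160+y/10)
a,e=tri([ray(sc,*A(91,234)),ray(s,*B(110,132))]);b,f=tri([ray(sc,*A(372,144)),ray(s,*B(425,160))])
print(a,e,b,f);d=a-b;print(np.linalg.norm(d),np.degrees(np.arcsin(d[2]/np.linalg.norm(d))),np.degrees(np.arctan2(d[1],d[0])))
# level check assuming rod in plane y=tcp y
y=-.1155
for c,T,Q in((sc,A(91,234),A(372,144)),(s,B(110,132),B(425,160))):
    r=[]
    for q in(T,Q):
        o,k=ray(c,*q);r.append(o+k*(y-o[1])/k[1])
    print(r[0].round(4),r[1].round(4),np.degrees(np.arctan2(r[0][2]-r[1][2],r[0][0]-r[1][0])).round(2))
"
```

```text
[ 0.54166331 -0.1126036   0.17561161] [np.float64(0.00048385667681238745), np.float64(0.00048385667681241943)] [ 0.44579098 -0.10784148  0.17483075] [np.float64(0.002988809342095537), np.float64(0.0029888093420956034)]
0.0959937040941123 0.466074338116857 -2.843627025054685
[ 0.5399 -0.1155  0.1742] [ 0.4365 -0.1155  0.166 ] 4.49
[ 0.5418 -0.1155  0.1719] [ 0.4465 -0.1155  0.1709] 0.58
```

```bash
python3 -c "
from h import *
need([.404,-.1145,.139],RT(1.3));print(job.job_done())"
```

```text
d [-0.0011 -0.001   0.0025] rot [ 0.12 -0.25 -0.05] F [ 0.1  0.1 -1.1] pos [ 0.4051 -0.1155  0.1415] gap 0.03 t 33.05
the job is handed in; nothing more can be done
None
```

I turned the turntable one full turn anticlockwise by its peg, drew the source out of its stand, and handed the job in with the source held still and level over the turntable. It took 33 s.

**Turntable:** The peg first overshot its start by about 2.4°. I brought it back to within about 0.2 mm of the start before releasing it. The pictures afterwards show the peg at the pointer.

**Source:** I drew it about 140 mm out along the sleeve and turned it level.

Last checks before hand-in:

- **Tip position:** measured at about (0.541, -0.113, 0.175). The turntable axis is near (0.539, -0.1145), and the tip is about 10.5 cm above the module.
- **Level:** the two-camera measurement and the side camera put the source level within about 0.6°. The scene camera alone read 4.5° tip-up. I disregarded that reading because the gripper blurs the handle end of the rod in that view.
- **Turntable centre:** the estimates from the different cameras and from the arm's own path disagreed by up to 6 mm in y. I used their middle.
- **Stillness:** the arm was motionless and the grip steady at 30 mm opening. I saw nothing touching the source but the gripper.

The probe stayed in its stand and I saw nothing else on the bench moved.

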